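# Lay out the switching tray of a battery pack

### The arm

A 7-joint arm with a two-finger parallel gripper is mounted at the origin on the work surface. World frame = base frame: x ahead of the robot, y to its left, z up, the work surface at z = 0. Lengths are in m, angles in rad, forces in N, time in s.
With the tool pointing down it reaches from about 0.4 to 0.85 m from the base axis. Payload 10.4 kg.
Tool frame: the origin (TCP) lies at the very end of the fingers, on their centre line; the grasp point (between the pads) lies r.grasp_offset behind it (r.grasp_offset is the distance from the TCP to the grasp point, in m); z points along the fingers, y is the direction in which the jaws open and shut (so a half turn about z gives the same grasp; the last joint's range is limited). The gripper opens to 87 mm and grips with 3 to 60 N. Pads are 19 mm wide; open, the fingers measure 117 mm over their backs; the gripper's body (75 mm by 190 mm) begins 51 mm behind the grasp point.
Start: joints at [-1.178, 0.332, -0.065, 1.46, 0.022, 1.35, -0.088], TCP at [0.252, 0.572, 0.223] pointing down, gripper open.
Joint ranges: [-2.6, 2.6], [-0.5, 2.12], [-1.47, 1.34], [0.16, 2.42], [-1.27, 4.41], [0.06, 2.06], [-2.6, 2.6]. Speed limits (rad/s): [2.22, 2.22, 2.79, 2.79, 3.14, 3.14, 3.14].

### API

Orientations are given as a unit quaternion [x, y, z, w].
In Python, from bench import read_state, cams, job, r gives the robot as it stands. The module is installed in compiled form; this text tells all that it offers.
- The arm moves only by the tool arm_command, never from a script. Its argument "increments" is a list of rows, each an object of numbers: "gripper": the opening in per cent of the stroke, from 0 (shut) to 100 (fully open); "dx", "dy", "dz": the shift along the tool's x, y, z in m; "spin": the turn about the tool's z in degrees. In form: [{"gripper": .., "dx": .., "dy": .., "dz": .., "spin": ..}, ...]. A call has exactly 8 rows; each row shifts and turns the commanded pose from where the row before left it, along the tool's axes as they then stand; what a row does not reach is not made up. A row lasts 1/8 s, in which the tool goes at most 62.5 mm and 10.7 degrees, less where a joint would pass 70% of its speed; a pose out of reach is approached as far as the arm can. A call with a gripper value outside its range is refused whole. The fingers move at their own pace and stop on an object; "grip_force" is the grip in N (left out, the last holds). Time passes only in rows, so rows that do not move let the fingers close, or fill a call up. It gives the time, the measured TCP pose, the force and the opening at its end, in the units of the state.
- read_state(): the state, without advancing time (a new reading comes with each control period).
- cams.camera(name): name is "scene" or "side" or "wrist"; returns the picture (480x640x3 uint8, red, green, blue); there is no depth.
- cams.camera_info(name): a dict with "K" (3x3 intrinsics, pixels), "rvec" (rotation vector, rad) and "tvec" (3), from world to camera coordinates, as OpenCV has them. Camera axes: x right, y down, z forward; pixel columns grow to the right and rows downward; lengths in m; the calibration is good to about 2 mm. The wrist camera is an equidistant fisheye: a pixel r from the principal point sees the ray r / f radians off the axis. A picture is of the moment at which its call begins: read the wrist's pose just before it. camera_info takes no time and is no camera call; for the wrist camera it gives the pose at the moment of the call.
- job.close_job(): hands the job in, once; it reports no verdict.
The state is a dict: "time": time; "joint_positions": joint angles; "joint_vel": joint speeds; "joint_torque": joint torques, N m; "ee_pos": TCP position; "eef_rot": TCP orientation; "ft_force": force on the tool from outside, world axes, zero at the start; "torque": the same for the moment, N m; "width": finger opening in m.
Only numpy, scipy, OpenCV 4.12 (cv2) and the standard library are available. Lean on these libraries where they do the work, as an engineer would, in place of code of your own. Each camera call takes 0.05 s, during which the arm holds its last target.

### The job

Lay out the battery pack's parts in the black tray, ready for bolting: in one straight row along the tray's long centre line, beginning at the wide terminal block (square brass pad), set the contactor, then the finned cooling plate, then the shunt, which comes last before the narrow terminal block (round brass pad), each with its long side along the tray and about 20 mm of clear gap between neighbours, blocks included. Then set the circuit board on top of the cooling plate, centred and lying the same way as the plate, and lay the copper link as a level bridge from the wide block onto the contactor's ledge facing it, along the centre line, with its hump up. Leave the two white round cells standing where they are, and let go of everything.

Things in the scene. Friction and masses are not known exactly. Their poses are not given: they have to be found in the camera images.
- tray: the black plastic tray, fixed to the bench, 158 mm (its x) by 434 mm (its y, the long way, roughly across in front of the robot); floor 6 mm thick (parts stand 6 mm above the bench), rim 5 mm wide and 14 mm high all round. Its place and yaw vary. Origin: centre of its underside, at bench height; the row lies on its y axis (x = 0), which a thin grey line on the floor marks
- wide_block: the wide terminal block, fixed on the tray's floor at one end of its long centre line: grey, 50 x 50 mm, 30 mm high (top 36 mm above the bench), with a square brass pad on top. It may be at either end. Origin: centre of its underside, on the tray's floor; axes as the tray's; its centre is 180 mm from the tray's centre
- narrow_block: the narrow terminal block, fixed on the tray's floor at the other end: grey, 30 x 30 mm, 30 mm high, with a small round brass pad on top. Origin: centre of its underside, on the tray's floor; axes as the tray's; its centre is 180 mm from the tray's centre
- contactor_mid (a point): the contactor (power relay): grey stepped box, 90 mm long (its y), 45 mm deep (its x), with a tall middle 36 mm long and 52 mm high and at either end a ledge 27 mm long and 30 mm high with a brass pad; about 0.26 kg; same both ways round. Loose, upright on the bench. Point: its centre, 26 mm above its underside; z up
- plate_mid (a point): the cooling plate: bare aluminium, fins underneath, flat top, 80 mm long (its y), 60 mm deep (its x), 16 mm high, about 0.14 kg. Loose, flat side up on the bench. Point: its centre, 8 mm above its underside; z up
- shunt_mid (a point): the shunt: two brass blocks joined by four copper blades, 70 mm long (its y), 25 mm deep (its x), 20 mm high, a screw head (3.5 mm) on each block; about 0.16 kg; same both ways round. Loose on the bench. Point: its centre, 10 mm above its underside; z up
- board_mid (a point): the circuit board: green board with chips, two small round capacitors and a white pin header on a black carrier; carrier 72 mm long (its y), 50 mm deep (its x) and 14 mm thick, parts standing up to 24 mm above its underside; 0.07 kg; either way round will do. Loose, flat on the bench. Point: centre of the carrier, 7 mm above its underside; z up
- link_mid (a point): the copper link (short busbar): a strip 72 mm long (its y), 20 mm wide (its x) and 5 mm thick with a bolt hole in each flat end and a raised hump 28 mm long in its middle, hump top 14 mm above its underside; 0.07 kg; same both ways round. Loose, hump up on the bench. Point: its centre, 7 mm above its underside; z up
- cell_a_mid (a point): a round battery cell, white sleeve, 26 mm across and 65 mm tall, standing on the bench among the parts; it is not part of the job and must be left standing where it is. Point: its centre, half-way up (32 mm above the bench)
- cell_b_mid (a point): a round battery cell, white sleeve, 26 mm across and 65 mm tall, standing on the bench among the parts; it is not part of the job and must be left standing where it is. Point: its centre, half-way up (32 mm above the bench)
Not all that is in view belongs to the job. What is shaped like the part that bears contactor_mid but red is not meant. Leave any purple look-alike of the part that bears cell_b_mid alone.

How it is judged:
By the outcome, as a careful person would: the job done as asked, in the order asked, and still so for the second after the job is handed in, with the robot touching nothing.
It also fails if it takes over 112 s, if anything falls off the work surface, if the arm or the gripper's body presses on something with over 40 N, if the wrist force passes 120 N, or if a joint passes its speed limit or range.

## Working session

There is one attempt and no reset: what is moved stays moved. The work goes in short steps, Python scripts to look and compute and a tool call to move; the robot and the scene stay as the last step left them, time stands still between calls to the robot, and variables do not carry over. Pictures are saved under pics/ and viewed, and the job is handed in when it is done.

Besides the shell and the picture viewer there is one more tool, called after ">>>" as name(argument=value, ...) on one line, values as JSON. arm_command: Moves the arm, as the interface text tells. Its arguments: {"type":"object","properties":{"increments":{"type":"array","items":{"type":"object","properties":{"gripper":{"type":"number"},"dx":{"type":"number"},"dy":{"type":"number"},"dz":{"type":"number"},"spin":{"type":"number"}}}},"grip_force":{"type":"number"}},"required":["increments"]}

```bash
mkdir -p pics; python3 - <<'E'
from bench import read_state, cams, job, r
import cv2
s=read_state();print(s, r.grasp_offset)
for n in ["scene","side","wrist"]:
    i=cams.camera_info(n);print(n,i)
    cv2.imwrite(f"pics/{n}0.png",cams.camera(n)[:,:,::-1])
E
```

```text
{'time': 0.0, 'joint_positions': array([-1.17763605,  0.33286075, -0.06470278,  1.4609536 ,  0.02158882,
        1.34990674, -0.08847066]), 'joint_vel': array([-0.00105892, -0.00084395,  0.00071745,  0.0002956 ,  0.0008437 ,
       -0.00035462, -0.00103332]), 'joint_torque': array([-1.61606640e-03, -6.23277497e+01,  2.36715964e-02, -3.89902210e+01,
       -6.14076597e-02,  3.95386107e-02,  1.33779745e-04]), 'ee_pos': array([0.25226938, 0.57139282, 0.22175503]), 'eef_rot': array([ 2.06361257e-01,  9.78475609e-01, -7.06493488e-04, -1.20468851e-04]), 'ft_force': array([0.14636641, 0.09348992, 0.64662006]), 'torque': array([-0.01917188,  0.01084027, -0.00979245]), 'width': 0.08679471778990963} 0.0187
scene {'K': array([[542.60034065,   0.        , 316.10997248],
       [  0.        , 542.60034065, 240.26144577],
       [  0.        ,   0.        ,   1.        ]]), 'rvec': array([ 2.27105408,  0.84943318, -0.31508108]), 'tvec': array([-0.40549258, -0.20510505,  1.24121801])}
side {'K': array([[559.23884476,   0.        , 317.24483044],
       [  0.        , 559.23884476, 238.70986011],
       [  0.        ,   0.        ,   1.        ]]), 'rvec': array([ 0.20125426, -2.87653826,  1.10317847]), 'tvec': array([0.52125516, 0.0889214 , 1.0233468 ])}
wrist {'K': array([[371.64829954,   0.        , 321.54430836],
       [  0.        , 371.64829954, 240.90402382],
       [  0.        ,   0.        ,   1.        ]]), 'rvec': array([-2.41062855, -1.57181113, -0.23809607]), 'tvec': array([-0.62421949, -0.03586262,  0.39151278])}
```

View pics/scene0.png

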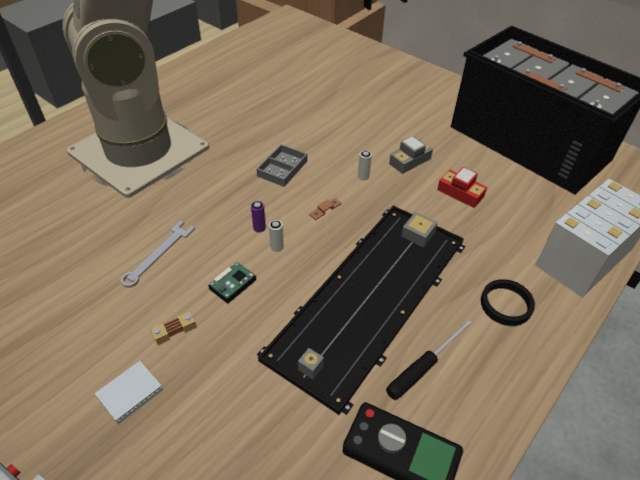

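View pics/side0.png

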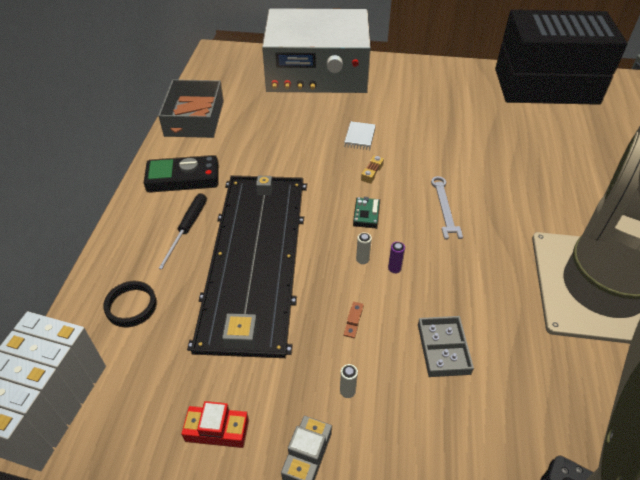

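View pics/wrist0.png

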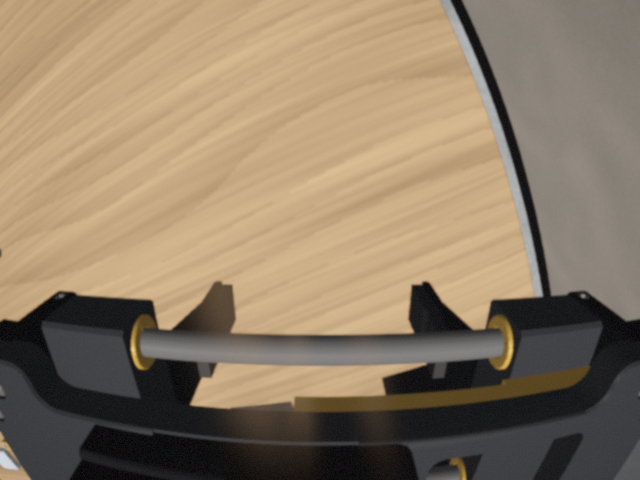

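The scene picture shows these candidates:
- **Contactor:** the grey one is at (411,155). The red look-alike at (462,186) is to be left.
- **Cells:** the white ones are at (364,165) and (276,236). The purple look-alike is at (258,217).
- **Other parts:** link (325,209), board (232,281), shunt (173,327) and plate (128,391). The grey screw box at (282,165) is not a part.
- **Blocks:** wide at (420,227), narrow at (311,361).

I'll zoom in on these to measure them.

```bash
cat > h.py <<'E'
import numpy as np, cv2
from bench import read_state, cams, job, r
def ray(n,uv,info=None):
    i=info or cams.camera_info(n); K=i["K"]; R=cv2.Rodrigues(i["rvec"])[0]; t=i["tvec"]
    c=-R.T@t
    x=(uv[0]-K[0,2])/K[0,0]; y=(uv[1]-K[1,2])/K[1,1]
    if n=="wrist":
        th=np.hypot(x,y); d=np.array([x/th*np.sin(th),y/th*np.sin(th),np.cos(th)]) if th>1e-9 else np.array([0,0,1.])
    else: d=np.array([x,y,1])
    return c,R.T@d
def bp(n,uv,z,info=None):
    c,d=ray(n,uv,info); return (c+d*(z-c[2])/d[2])
def proj(n,P,info=None):
    i=info or cams.camera_info(n); K=i["K"]; R=cv2.Rodrigues(i["rvec"])[0]; t=i["tvec"]
    p=np.atleast_2d(P)@R.T+t
    if n=="wrist":
        rr=np.hypot(p[:,0],p[:,1]); th=np.arctan2(rr,p[:,2]); k=th/np.maximum(rr,1e-9)
        q=p[:,:2]*k[:,None]
    else: q=p[:,:2]/p[:,2:]
    return np.c_[q[:,0]*K[0,0]+K[0,2],q[:,1]*K[1,1]+K[1,2]]
E
python3 - <<'E'
from h import *
im={n:cv2.imread(f"pics/{n}0.png") for n in("scene","side")}
def tiles(n,cs,out,hw=36,z=3.6):
    T=[]
    for (u,v) in cs:
        u0,v0=u-hw,v-28
        c=cv2.warpAffine(im[n],np.float32([[z,0,-u0*z],[0,z,-v0*z]]),(int(2*hw*z),int(56*z)),flags=cv2.INTER_CUBIC)
        for k in range(0,2*hw,10):
            cv2.putText(c,str(u0+k),(int(k*z),8),0,.3,(0,255,255),1);cv2.line(c,(int(k*z),10),(int(k*z),14),(0,255,255),1)
        for k in range(0,56,10):
            cv2.putText(c,str(v0+k),(0,int(k*z)+4),0,.3,(0,255,0),1)
            cv2.line(c,(20,int(k*z)),(24,int(k*z)),(0,255,0),1)
        T.append(c)
    rows=[np.hstack(T[i:i+3]) for i in range(0,len(T),3)]
    cv2.imwrite(out,np.vstack(rows))
tiles("scene",[(411,155),(364,165),(325,209),(232,281),(173,327),(128,391)],"pics/t1.png")
tiles("scene",[(420,227),(311,361),(276,236)],"pics/t2.png")
tiles("side",[(306,448),(348,380),(354,320),(367,211),(372,170),(360,134)],"pics/t3.png")
tiles("side",[(240,327),(264,184),(364,247)],"pics/t4.png")
E
```

```text
(no output)
```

View pics/t1.png

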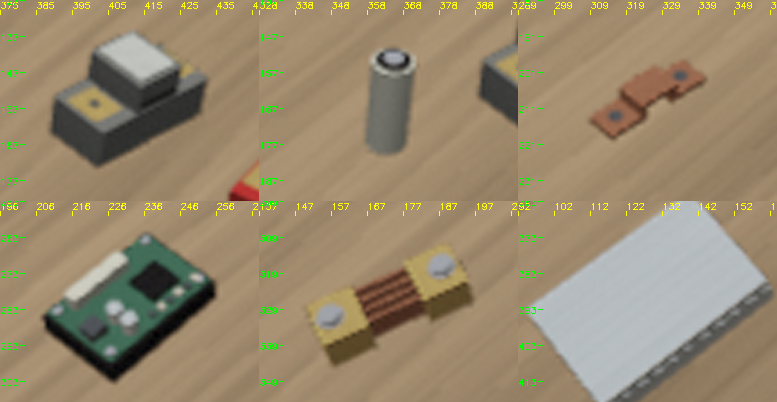

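View pics/t3.png

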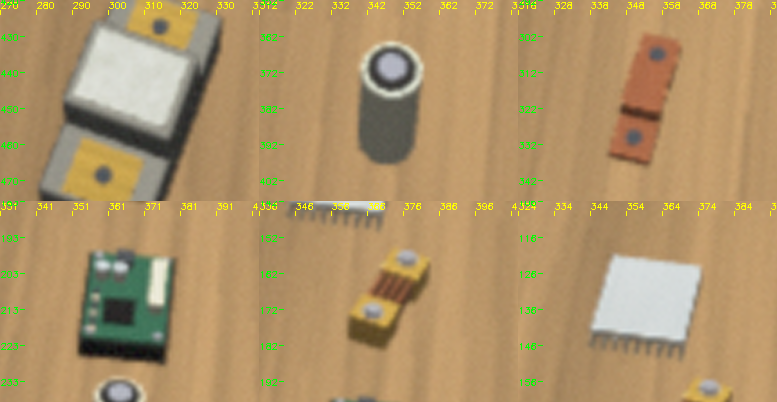

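View pics/t2.png

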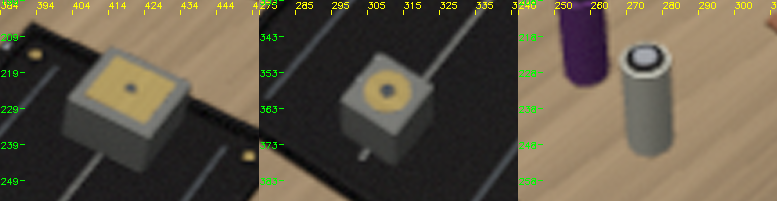

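View pics/t4.png

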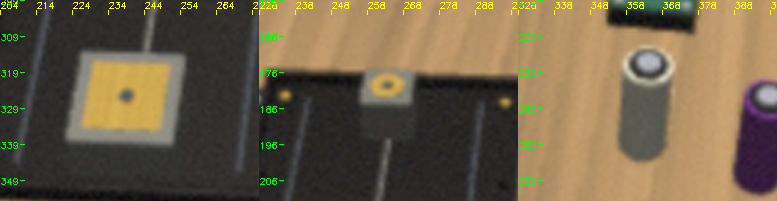

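```bash
python3 - <<'E'
from h import *
np.set_printoptions(precision=4,suppress=True)
def T(u0,v0,pts): return [(u0+x/3.6,v0+y/3.6) for x,y in pts]
P={'contactor pads side':('side',T(270,420,[(160,27),(102,174)]),.030),
'contactor cap scene':('scene',T(375,127,[(91,51),(133,31),(180,67),(137,86)]),.052),
'contactor hole sc':('scene',T(375,127,[(95,103)]),.030),
'link sc':('scene',[(315.9,213.2),(334,201.8)],.005),'link sd':('side',[(356.6,307),(350.2,330)],.005),
'board sc':('scene',T(196,253,[(45,115),(147,34),(215,79),(112,155)]),.014),
'board sd':('side',T(331,183,[(90,51),(174,57),(164,135),(82,129)]),.014),
'shunt sc':('scene',[(157,330.7),(187.6,316.8)],.0235),'shunt sd':('side',[(376.8,157.8),(367.7,172.6)],.0235),
'plate sc':('scene',T(92,363,[(12,104),(252,84),(82,201)]),.016),
'plate sd':('side',T(324,106,[(95,54),(183,65),(167,140),(75,130)]),.016),
'wide sc':('scene',[(420.1,223.4)],.036),'wide sd':('side',[(239,325.7)],.036),
'nar sc':('scene',[(310.6,358)],.036),'nar sd':('side',[(263.6,179.6)],.036),
'A sc':('scene',[(365.2,153.1)],.065),'A sd':('side',[(348.7,370.3)],.065),
'B sc':('scene',[(275.3,223.8)],.065),'B sd':('side',[(364.1,236.5)],.065)}
for k,(n,pts,z) in P.items():
    X=np.array([bp(n,p,z)[:2] for p in pts]); print(k,X.tolist() if len(X)==1 else X.round(4).tolist(),'mean',X.mean(0), 'yaw(first edge)',np.degrees(np.arctan2(*(X[1]-X[0])[::-1])).round(1) if len(X)>1 else '', 'len',[round(float(np.linalg.norm(X[(i+1)%len(X)]-X[i])),4) for i in range(len(X))])
E
```

```text
contactor pads side [[0.4811, 0.3479], [0.4948, 0.4091]] mean [0.4879 0.3785] yaw(first edge) 77.3 len [0.0627, 0.0627]
contactor cap scene [[0.4627, 0.3664], [0.4706, 0.4003], [0.5121, 0.3893], [0.5029, 0.3566]] mean [0.4871 0.3781] yaw(first edge) 76.9 len [0.0348, 0.043, 0.034, 0.0414]
contactor hole sc [[0.4796387301050727, 0.3511502632360901]] mean [0.4796 0.3512] yaw(first edge)  len [0.0]
link sc [[0.4398, 0.1101], [0.4461, 0.1604]] mean [0.4429 0.1353] yaw(first edge) 82.9 len [0.0507, 0.0507]
link sd [[0.4406, 0.109], [0.447, 0.1582]] mean [0.4438 0.1336] yaw(first edge) 82.6 len [0.0495, 0.0495]
board sc [[0.4208, -0.1605], [0.4206, -0.0911], [0.4677, -0.089], [0.4636, -0.1555]] mean [ 0.4432 -0.124 ] yaw(first edge) 90.2 len [0.0694, 0.0471, 0.0666, 0.0431]
board sd [[0.4678, -0.1607], [0.4193, -0.1624], [0.4206, -0.0993], [0.4662, -0.0976]] mean [ 0.4435 -0.13  ] yaw(first edge) -178.1 len [0.0485, 0.0631, 0.0456, 0.0631]
shunt sc [[0.4352, -0.2833], [0.4517, -0.2325]] mean [ 0.4434 -0.2579] yaw(first edge) 72.0 len [0.0533, 0.0533]
shunt sd [[0.4337, -0.2819], [0.4496, -
[... 479 characters left out ...]
wide sd [[0.6297959804592854, 0.1953265167934935]] mean [0.6298 0.1953] yaw(first edge)  len [0.0]
nar sc [[0.6626331107492089, -0.16136863960315506]] mean [ 0.6626 -0.1614] yaw(first edge)  len [0.0]
nar sd [[0.6629929811053178, -0.16407473183658372]] mean [ 0.663  -0.1641] yaw(first edge)  len [0.0]
A sc [[0.4394745916177155, 0.2682448791980441]] mean [0.4395 0.2682] yaw(first edge)  len [0.0]
A sd [[0.4404125594624905, 0.26788018970820515]] mean [0.4404 0.2679] yaw(first edge)  len [0.0]
B sc [[0.44101440502234157, -0.0066572396103515286]] mean [ 0.441  -0.0067] yaw(first edge)  len [0.0]
B sd [[0.44063993380602073, -0.006149498296961653]] mean [ 0.4406 -0.0061] yaw(first edge)  len [0.0]
```

```bash
cat >> h.py <<'E'
from scipy.spatial.transform import Rotation as Ro
W=np.array([.6292,.1965]); N=np.array([.6628,-.1627])
U=(N-W)/np.linalg.norm(N-W)
TY=5.4
def row(s): return W+U*s
def cur():
    s=read_state(); R=Ro.from_quat(s["eef_rot"]).as_matrix()
    return s,R,np.degrees(np.arctan2(R[1,1],R[0,1]))
def plan(xyz,yaw,n=8,zlist=None):
    s,R,y=cur()
    d=np.array(xyz)-s["ee_pos"]; dyaw=(yaw-y+90)%180-90
    print("t",round(s["time"],2),"pos",s["ee_pos"].round(4),"yaw",round(y,2),"F",s["ft_force"].round(1),"w",round(s["width"],4),"tilt",R[:2,2].round(4))
    print("world d",d.round(4),"dyaw",round(dyaw,2))
    for k in range(n):
        a=np.radians(y+dyaw*k/n); ty=np.array([np.cos(a),np.sin(a)]); tx=np.array([-ty[1],ty[0]])
        dd=d/n; print([round(float(v),4) for v in(dd[:2]@tx,dd[:2]@ty,-dd[2],-dyaw/n)])
def snap(n,out,crop=None,z=1):
    im=cams.camera(n)[:,:,::-1]
    if crop: u0,v0,u1,v1=crop; im=im[v0:v1,u0:u1]
    im=cv2.resize(im,None,fx=z,fy=z,interpolation=cv2.INTER_CUBIC); cv2.imwrite("pics/"+out,im)
E
python3 - <<'E'
from h import *
for p in [(443,184),(482,196)]: print('red',bp('scene',p,.03))
for s in (34,90,195,290): print(s,row(s/1000))
plan([.488,.3785,.14],-12.7)
E
```

```text
red [0.59829907 0.33141891 0.03      ]
red [0.67772526 0.35273533 0.03      ]
34 [0.63236658 0.16264778]
90 [0.63758212 0.10689118]
195 [0.64736125 0.00234756]
290 [ 0.65620904 -0.09223952]
t 0.15 pos [0.2523 0.5715 0.2219] yaw 66.18 F [ 0.2 -0.1 -0.2] w 0.0872 tilt [-0.0004 -0.001 ]
world d [ 0.2357 -0.193  -0.0819] dyaw -78.88
[-0.0367, -0.0102, 0.0102, 9.86]
[-0.0379, -0.0037, 0.0102, 9.86]
[-0.038, 0.0028, 0.0102, 9.86]
[-0.0369, 0.0093, 0.0102, 9.86]
[-0.0348, 0.0155, 0.0102, 9.86]
[-0.0316, 0.0212, 0.0102, 9.86]
[-0.0275, 0.0263, 0.0102, 9.86]
[-0.0226, 0.0306, 0.0102, 9.86]
```

>>> arm_command(increments=[{"gripper": 80, "dx": -0.037, "dy": -0.01, "dz": 0.01, "spin": 9.9}, {"gripper": 80, "dx": -0.038, "dy": -0.004, "dz": 0.01, "spin": 9.9}, {"gripper": 80, "dx": -0.038, "dy": 0.003, "dz": 0.01, "spin": 9.9}, {"gripper": 80, "dx": -0.037, "dy": 0.009, "dz": 0.01, "spin": 9.9}, {"gripper": 80, "dx": -0.035, "dy": 0.015, "dz": 0.01, "spin": 9.9}, {"gripper": 80, "dx": -0.032, "dy": 0.021, "dz": 0.01, "spin": 9.9}, {"gripper": 80, "dx": -0.027, "dy": 0.026, "dz": 0.01, "spin": 9.9}, {"gripper": 80, "dx": -0.023, "dy": 0.031, "dz": 0.01, "spin": 9.9}], grip_force=30)

```text
time: 1.15
ee_pos: [0.4882, 0.3764, 0.142]
eef_rot: [0.784, 0.62, -0.0, -0.0]
ft_force: [1.1, 0.2, 0.3]
width: 0.0697
```

```bash
python3 - <<'E'
from h import *
plan([.488,.3785,.012],-12.7)
i=cams.camera_info("wrist");print(proj("wrist",[[.4811,.3479,.03],[.4948,.4091,.03],[.4879,.3785,.052]],i))
snap("wrist","w1.png")
E
```

```text
t 1.15 pos [0.4882 0.3764 0.142 ] yaw -13.33 F [1.1 0.2 0.3] w 0.0697 tilt [-0.0003 -0.0001]
world d [-0.0002  0.0021 -0.13  ] dyaw 0.63
[0.0003, -0.0001, 0.0163, -0.0788]
[0.0003, -0.0001, 0.0163, -0.0788]
[0.0003, -0.0001, 0.0163, -0.0788]
[0.0003, -0.0001, 0.0163, -0.0788]
[0.0003, -0.0001, 0.0163, -0.0788]
[0.0003, -0.0001, 0.0163, -0.0788]
[0.0003, -0.0001, 0.0163, -0.0788]
[0.0003, -0.0001, 0.0163, -0.0788]
[[321.73247679 272.12615119]
 [320.72787951 193.93184937]
 [321.15048971 242.93325315]]
```

View pics/w1.png

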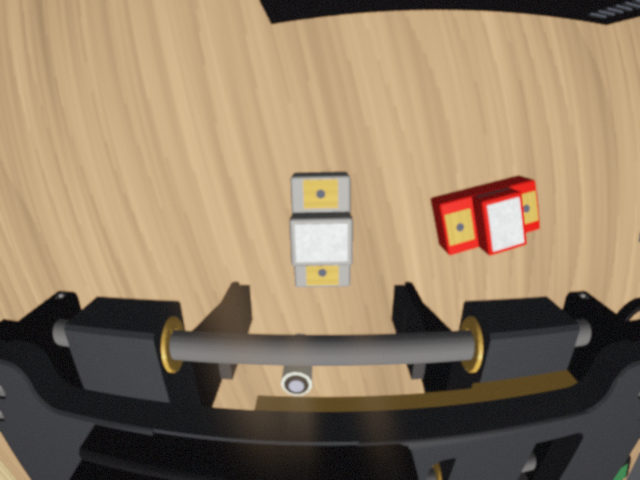

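The wrist view shows the grey contactor with its pad holes at (321,194) and (322,272), within half a pixel of where I predicted. The red one at (487,215) stays to the right. I'll descend and grip.

>>> arm_command(increments=[{"gripper": 80, "dx": 0.001, "dz": 0.033, "spin": -0.6}, {"gripper": 80, "dx": 0.001, "dz": 0.033}, {"gripper": 80, "dz": 0.033}, {"gripper": 80, "dz": 0.031}, {"gripper": 80}, {"gripper": 30}, {"gripper": 30}, {"gripper": 30}], grip_force=30)

```text
validation failed for argument at $.in...
```

```bash
python3 - <<'E'
from h import *
x,y=row(.09)
plan([.55,.28,.12],-5,4)
plan([x,y,.10],TY)
E
```

```text
t 1.2 pos [0.4923 0.3707 0.1407] yaw -14.2 F [ 1.7 -5.7 -1.5] w 0.0699 tilt [ 0.0009 -0.0037]
world d [ 0.0577 -0.0907 -0.0207] dyaw 9.2
[-0.0185, 0.0195, 0.0052, -2.2995]
[-0.0192, 0.0188, 0.0052, -2.2995]
[-0.02, 0.018, 0.0052, -2.2995]
[-0.0207, 0.0172, 0.0052, -2.2995]
t 1.2 pos [0.4923 0.3707 0.1407] yaw -14.2 F [ 1.7 -5.7 -1.5] w 0.0699 tilt [ 0.0009 -0.0037]
world d [ 0.1453 -0.2639 -0.0407] dyaw 19.6
[-0.0275, 0.0257, 0.0051, -2.4498]
[-0.0286, 0.0245, 0.0051, -2.4498]
[-0.0296, 0.0232, 0.0051, -2.4498]
[-0.0306, 0.022, 0.0051, -2.4498]
[-0.0315, 0.0206, 0.0051, -2.4498]
[-0.0323, 0.0193, 0.0051, -2.4498]
[-0.0331, 0.0179, 0.0051, -2.4498]
[-0.0339, 0.0164, 0.0051, -2.4498]
```

>>> arm_command(increments=[{"gripper": 80, "dx": 0, "dy": 0, "dz": 0.02, "spin": 0}, {"gripper": 80, "dx": 0, "dy": 0, "dz": 0.02, "spin": 0}, {"gripper": 80, "dx": 0, "dy": 0, "dz": 0.01, "spin": 0}, {"gripper": 80, "dx": 0, "dy": 0, "dz": 0.01, "spin": 0}, {"gripper": 80, "dx": 0, "dy": 0, "dz": 0, "spin": 0}, {"gripper": 80, "dx": 0, "dy": 0, "dz": 0, "spin": 0}, {"gripper": 80, "dx": 0, "dy": 0, "dz": 0, "spin": 0}, {"gripper": 80, "dx": 0, "dy": 0, "dz": 0, "spin": 0}], grip_force=30)

```text
time: 2.2
ee_pos: [0.4877, 0.3773, 0.0829]
eef_rot: [0.783, 0.622, 0.0, -0.0]
ft_force: [0.9, -0.3, 0.9]
width: 0.0698
```

```bash
python3 - <<'E'
from h import *
plan([.488,.3785,.012],-12.7,1)
E
```

```text
t 2.2 pos [0.4877 0.3773 0.0829] yaw -13.02 F [ 0.9 -0.3  0.9] w 0.0698 tilt [0.0004 0.0005]
world d [ 0.0003  0.0012 -0.0709] dyaw 0.32
[0.0012, 0.0001, 0.0709, -0.3228]
```

>>> arm_command(increments=[{"gripper": 80, "dx": 0.001, "dy": 0, "dz": 0.03, "spin": -0.3}, {"gripper": 80, "dx": 0, "dy": 0, "dz": 0.03, "spin": 0}, {"gripper": 80, "dx": 0, "dy": 0, "dz": 0.011, "spin": 0}, {"gripper": 80, "dx": 0, "dy": 0, "dz": 0, "spin": 0}, {"gripper": 40, "dx": 0, "dy": 0, "dz": 0, "spin": 0}, {"gripper": 40, "dx": 0, "dy": 0, "dz": 0, "spin": 0}, {"gripper": 40, "dx": 0, "dy": 0, "dz": 0, "spin": 0}, {"gripper": 40, "dx": 0, "dy": 0, "dz": 0, "spin": 0}], grip_force=30)

```text
time: 3.2
ee_pos: [0.4881, 0.3784, 0.0122]
eef_rot: [0.781, 0.624, 0.0, -0.0]
ft_force: [-0.2, -0.3, 4.0]
width: 0.0447
```

```bash
python3 - <<'E'
from h import *
x,y=row(.09)
plan([x,y,.09],TY,7)
E
```

```text
t 3.2 pos [0.4881 0.3784 0.0122] yaw -12.72 F [-0.2 -0.3  4. ] w 0.0447 tilt [0.0007 0.0007]
world d [ 0.1495 -0.2715  0.0778] dyaw 18.12
[-0.0331, 0.0294, -0.0111, -2.5893]
[-0.0344, 0.0278, -0.0111, -2.5893]
[-0.0356, 0.0263, -0.0111, -2.5893]
[-0.0368, 0.0246, -0.0111, -2.5893]
[-0.0379, 0.0229, -0.0111, -2.5893]
[-0.0389, 0.0212, -0.0111, -2.5893]
[-0.0398, 0.0194, -0.0111, -2.5893]
```

>>> arm_command(increments=[{"gripper": 40, "dx": 0, "dy": 0, "dz": -0.04, "spin": 0}, {"gripper": 40, "dx": -0.033, "dy": 0.029, "dz": -0.038, "spin": -2.6}, {"gripper": 40, "dx": -0.034, "dy": 0.028, "dz": 0, "spin": -2.6}, {"gripper": 40, "dx": -0.036, "dy": 0.026, "dz": 0, "spin": -2.6}, {"gripper": 40, "dx": -0.037, "dy": 0.025, "dz": 0, "spin": -2.6}, {"gripper": 40, "dx": -0.038, "dy": 0.023, "dz": 0, "spin": -2.6}, {"gripper": 40, "dx": -0.039, "dy": 0.021, "dz": 0, "spin": -2.6}, {"gripper": 40, "dx": -0.04, "dy": 0.019, "dz": 0, "spin": -2.5}])

```text
time: 4.2
ee_pos: [0.637, 0.105, 0.0891]
eef_rot: [0.673, 0.74, -0.0, -0.0]
ft_force: [1.0, 0.6, -2.4]
width: 0.0447
```

>>> arm_command(increments=[{"gripper": 40, "dx": 0, "dy": 0, "dz": 0.02, "spin": 0}, {"gripper": 40, "dx": 0, "dy": 0, "dz": 0, "spin": 0}, {"gripper": 40, "dx": 0, "dy": 0, "dz": 0, "spin": 0}, {"gripper": 40, "dx": 0, "dy": 0, "dz": 0, "spin": 0}, {"gripper": 40, "dx": 0, "dy": 0, "dz": 0, "spin": 0}, {"gripper": 40, "dx": 0, "dy": 0, "dz": 0, "spin": 0}, {"gripper": 40, "dx": 0, "dy": 0, "dz": 0, "spin": 0}, {"gripper": 40, "dx": 0, "dy": 0, "dz": 0, "spin": 0}])

```text
time: 5.2
ee_pos: [0.6367, 0.1063, 0.0695]
eef_rot: [0.673, 0.739, 0.0, -0.0]
ft_force: [1.1, -0.9, -2.7]
width: 0.0445
```

```bash
python3 - <<'E'
from h import *
x,y=row(.09)
plan([x,y,.019],TY,1)
i=cams.camera_info("wrist");print(proj("wrist",[[*W,.036],[*(W+(.025*U)),.036]],i))
snap("wrist","w2.png"); snap("scene","s2.png",(250,180,490,420),2.4)
E
```

```text
t 5.2 pos [0.6367 0.1063 0.0695] yaw 5.38 F [ 1.1 -0.9 -2.7] w 0.0445 tilt [-0.0001  0.0001]
world d [ 0.0008  0.0006 -0.0505] dyaw 0.02
[0.0005, 0.0009, 0.0505, -0.0249]
[[324.30514984 112.83628297]
 [324.2206403  160.31577568]]
```

View pics/w2.png

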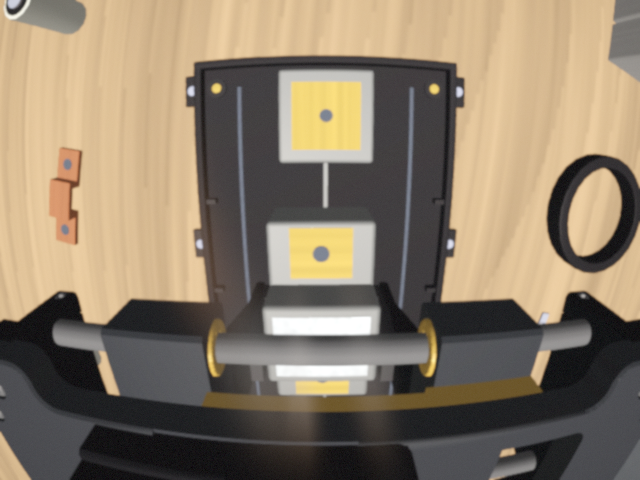

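View pics/s2.png

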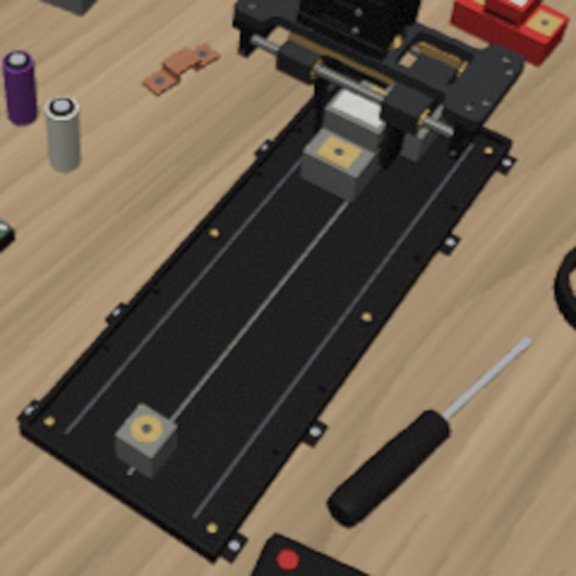

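```bash
python3 - <<'E'
from h import *
i=cams.camera_info("wrist")
b=bp("wrist",(326.3,115.5),.036,i);h=bp("wrist",(320.5,254),.0873,i)
print(b,h)
for e in [(325.3,166),(325.3,205)]: print('line',bp("wrist",e,.006,i), 'off', (bp("wrist",e,.006,i)[:2]-W)@np.array([-U[1],U[0]]))
for e in [(279,162),(373,163)]: print('blk',bp("wrist",e,.036,i))
for e in [(267,285),(376,285)]: print('ledge',bp("wrist",e,.0873,i))
d=h[:2]-b[:2];print('along',d@U,'lat',d@np.array([-U[1],U[0]]))
s=read_state()['ee_pos'][:2]; print('tcp to hole',(h[:2]-s)@U)
E
```

```text
[0.63035325 0.19518984 0.036     ] [0.6328743  0.13777342 0.0873    ]
line [0.63296567 0.16565757 0.006     ] off 0.0008768041890974819
line [0.6352935  0.14153769 0.006     ] off 0.0009481182292808273
blk [0.60792288 0.16865575 0.036     ]
blk [0.65724293 0.17286346 0.036     ]
ledge [0.61145164 0.12160792 0.0873    ]
ledge [0.65776172 0.12597978 0.0873    ]
along 0.05740165658492113 lat -0.0028373665363125955
tcp to hole -0.03171930420457014
```

>>> arm_command(increments=[{"gripper": 40, "dx": -0.001, "dy": 0.002, "dz": 0.01, "spin": 0}, {"gripper": 40, "dx": 0, "dy": 0, "dz": 0.02, "spin": 0}, {"gripper": 40, "dx": 0, "dy": 0, "dz": 0.015, "spin": 0}, {"gripper": 40, "dx": 0, "dy": 0, "dz": 0.006, "spin": 0}, {"gripper": 40, "dx": 0, "dy": 0, "dz": 0, "spin": 0}, {"gripper": 40, "dx": 0, "dy": 0, "dz": 0, "spin": 0}, {"gripper": 60, "dx": 0, "dy": 0, "dz": 0, "spin": 0}, {"gripper": 80, "dx": 0, "dy": 0, "dz": 0, "spin": 0}])

```text
time: 6.3
ee_pos: [0.6392, 0.1056, 0.0188]
eef_rot: [0.673, 0.739, 0.0, 0.0]
ft_force: [-0.3, -0.5, 0.5]
width: 0.0557
```

```bash
python3 - <<'E'
from h import *
plan([.479,-.376,.09],-4,8)
i=cams.camera_info("wrist")
snap("wrist","w3.png")
E
```

```text
t 6.3 pos [0.6392 0.1056 0.0188] yaw 5.37 F [-0.3 -0.5  0.5] w 0.0557 tilt [0.0006 0.0002]
world d [-0.1602 -0.4816  0.0712] dyaw -9.37
[-0.0581, -0.0256, -0.0089, 1.1717]
[-0.0586, -0.0244, -0.0089, 1.1717]
[-0.0591, -0.0232, -0.0089, 1.1717]
[-0.0595, -0.022, -0.0089, 1.1717]
[-0.06, -0.0207, -0.0089, 1.1717]
[-0.0604, -0.0195, -0.0089, 1.1717]
[-0.0607, -0.0183, -0.0089, 1.1717]
[-0.0611, -0.017, -0.0089, 1.1717]
```

View pics/w3.png

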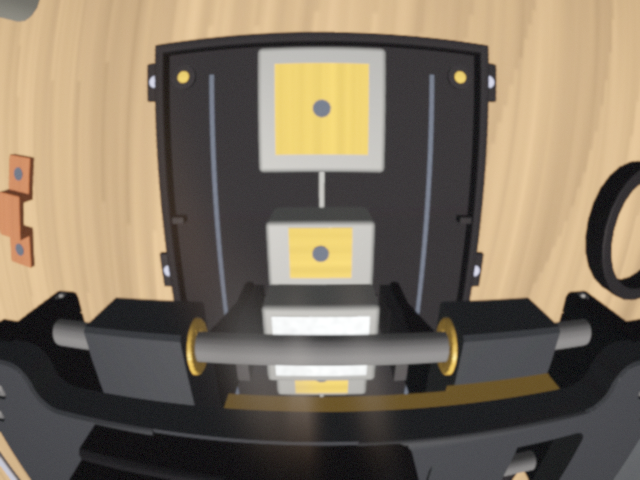

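```bash
python3 - <<'E'
from h import *
i=cams.camera_info("wrist")
n=np.array([-U[1],U[0]])
b=bp("wrist",(321.5,107.3),.036,i);h=bp("wrist",(320.5,253.7),.036,i)
l=bp("wrist",(321.8,175),.006,i);l2=bp("wrist",(321.6,203),.006,i)
print(b,h,l);d=(h-b)[:2];print('hole along',d@U,'lat',d@n,'line lat',(l-b)[:2]@n,(l2-b)[:2]@n)
e1=bp("wrist",(321.5,171),.036,i);e2=bp("wrist",(320.5,221),.036,i);print('gap',(e2-e1)[:2]@U)
E
```

```text
[0.63006895 0.19563831 0.036     ] [0.63519665 0.13699582 0.036     ] [0.63306806 0.16558655 0.006     ]
hole along 0.05886516241147089 lat -0.0003562382687554593 line lat 0.00018721105719863397 0.00010656424898998283
gap 0.020131540557982427
```

>>> arm_command(increments=[{"gripper": 90, "dx": 0, "dy": 0, "dz": -0.045, "spin": 0}, {"gripper": 95, "dx": -0.01, "dy": -0.005, "dz": -0.045, "spin": 0}, {"gripper": 95, "dx": -0.053, "dy": -0.025, "dz": -0.031, "spin": 1.2}, {"gripper": 95, "dx": -0.057, "dy": -0.024, "dz": 0, "spin": 1.2}, {"gripper": 95, "dx": -0.058, "dy": -0.023, "dz": 0, "spin": 1.2}, {"gripper": 95, "dx": -0.058, "dy": -0.022, "dz": 0, "spin": 1.2}, {"gripper": 95, "dx": -0.058, "dy": -0.021, "dz": 0, "spin": 1.2}, {"gripper": 95, "dx": -0.058, "dy": -0.02, "dz": 0, "spin": 1.2}])

```text
time: 7.35
ee_pos: [0.5144, -0.2511, 0.1382]
eef_rot: [0.718, 0.696, 0.0, 0.0]
ft_force: [0.9, -0.1, 0.4]
width: 0.0826
```

>>> arm_command(increments=[{"gripper": 95, "dx": -0.058, "dy": -0.018, "dz": 0, "spin": 1.2}, {"gripper": 95, "dx": -0.058, "dy": -0.016, "dz": 0, "spin": 1.2}, {"gripper": 95, "dx": 0, "dy": 0, "dz": 0, "spin": 0}, {"gripper": 95, "dx": 0, "dy": 0, "dz": 0, "spin": 0}, {"gripper": 95, "dx": 0, "dy": 0, "dz": 0, "spin": 0}, {"gripper": 95, "dx": 0, "dy": 0, "dz": 0, "spin": 0}, {"gripper": 95, "dx": 0, "dy": 0, "dz": 0, "spin": 0}, {"gripper": 95, "dx": 0, "dy": 0, "dz": 0, "spin": 0}])

```text
time: 8.35
ee_pos: [0.4764, -0.3634, 0.1377]
eef_rot: [0.733, 0.681, 0.0, -0.0]
ft_force: [-0.0, 0.2, -0.1]
width: 0.0826
```

```bash
sed -i 's/^W=.*/W=np.array([.6301,.1956]); N=np.array([.6637,-.1630])/' h.py; python3 - <<'E'
from h import *
plan([.479,-.376,.003],-4,1)
snap("wrist","w4.png"); snap("scene","s4.png")
E
```

```text
t 8.35 pos [ 0.4764 -0.3634  0.1377] yaw -4.19 F [-0.   0.2 -0.1] w 0.0826 tilt [0.0001 0.0001]
world d [ 0.0026 -0.0126 -0.1347] dyaw 0.19
[-0.0124, 0.0036, 0.1347, -0.1931]
```

View pics/w4.png

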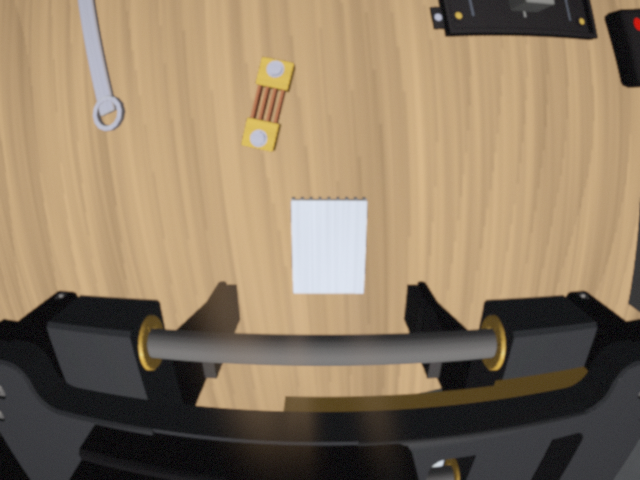

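View pics/s4.png

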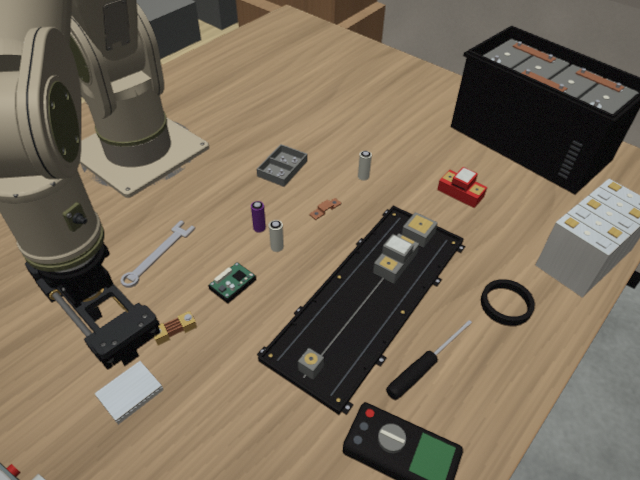

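```bash
python3 - <<'E'
from h import *
i=cams.camera_info("wrist")
C=np.array([bp("wrist",p,.016,i)[:2] for p in [(291.5,199),(366.5,199),(364.5,293.5),(292.5,293)]])
m=C.mean(0);print(C.round(4).tolist(),m)
for a,b in [(0,1),(3,2),(3,0),(2,1)]:
    d=C[b]-C[a];print(np.linalg.norm(d),np.degrees(np.arctan2(d[1],d[0])))
S=[bp("wrist",p,.0225,i)[:2] for p in [(275,69),(258.5,138)]];d=S[0]-S[1];print('shunt',S,sum(S)/2,np.linalg.norm(d),np.degrees(np.arctan2(d[1],d[0])))
plan([m[0],m[1],.003],-4,1)
E
```

```text
[[0.4545, -0.3341], [0.5127, -0.3383], [0.5081, -0.419], [0.4475, -0.4139]] [ 0.48072952 -0.37633471]
0.05835052820290232 -4.106183516098498
0.060830481072489215 -4.751557093308925
0.08012185742174667 84.98268314394633
0.080805841402216 86.74615159061669
shunt [array([ 0.4511126 , -0.23385102]), array([ 0.43460194, -0.28452142])] [ 0.44285727 -0.25918622] 0.05329250582507125 71.952097493905
t 8.45 pos [ 0.4762 -0.3636  0.1378] yaw -4.21 F [0.8 0.4 0.9] w 0.083 tilt [0.0001 0.0001]
world d [ 0.0045 -0.0127 -0.1348] dyaw 0.21
[-0.0123, 0.0054, 0.1348, -0.213]
```

>>> arm_command(increments=[{"gripper": 95, "dx": -0.012, "dy": 0.0045, "dz": 0.03, "spin": 0}, {"gripper": 95, "dx": 0, "dy": 0, "dz": 0.045, "spin": 0}, {"gripper": 95, "dx": 0, "dy": 0, "dz": 0.04, "spin": 0}, {"gripper": 95, "dx": 0, "dy": 0, "dz": 0.015, "spin": 0}, {"gripper": 95, "dx": 0, "dy": 0, "dz": 0.004, "spin": 0}, {"gripper": 95, "dx": 0, "dy": 0, "dz": 0, "spin": 0}, {"gripper": 55, "dx": 0, "dy": 0, "dz": 0, "spin": 0}, {"gripper": 55, "dx": 0, "dy": 0, "dz": 0, "spin": 0}])

```text
time: 9.45
ee_pos: [0.4803, -0.3763, 0.0046]
eef_rot: [0.733, 0.681, 0.0, 0.001]
ft_force: [1.0, 0.3, 0.2]
width: 0.07
```

```bash
python3 - <<'E'
from h import *
x,y=row(.195); print(x,y)
plan([x,y,.08],TY,8)
E
```

```text
0.6482913751779285 0.0014503827736561115
t 9.45 pos [ 0.4803 -0.3763  0.0046] yaw -4.22 F [1.  0.3 0.2] w 0.07 tilt [ 0.0013 -0.0005]
world d [0.168  0.3777 0.0754] dyaw 9.62
[0.0486, 0.0175, -0.0094, -1.2026]
[0.0483, 0.0185, -0.0094, -1.2026]
[0.0479, 0.0195, -0.0094, -1.2026]
[0.0474, 0.0205, -0.0094, -1.2026]
[0.047, 0.0215, -0.0094, -1.2026]
[0.0465, 0.0225, -0.0094, -1.2026]
[0.0461, 0.0234, -0.0094, -1.2026]
[0.0455, 0.0244, -0.0094, -1.2026]
```

>>> arm_command(increments=[{"gripper": 55, "dx": 0, "dy": 0, "dz": 0, "spin": 0}, {"gripper": 55, "dx": 0, "dy": 0, "dz": 0, "spin": 0}, {"gripper": 55, "dx": 0, "dy": 0, "dz": -0.04, "spin": 0}, {"gripper": 55, "dx": 0.049, "dy": 0.018, "dz": -0.035, "spin": -1.2}, {"gripper": 55, "dx": 0.048, "dy": 0.018, "dz": 0, "spin": -1.2}, {"gripper": 55, "dx": 0.048, "dy": 0.02, "dz": 0, "spin": -1.2}, {"gripper": 55, "dx": 0.047, "dy": 0.02, "dz": 0, "spin": -1.2}, {"gripper": 55, "dx": 0.047, "dy": 0.022, "dz": 0, "spin": -1.2}])

```text
time: 10.45
ee_pos: [0.5855, -0.1388, 0.0784]
eef_rot: [0.696, 0.718, -0.0, -0.0]
ft_force: [0.6, 0.2, -1.3]
width: 0.0599
```

>>> arm_command(increments=[{"gripper": 55, "dx": 0.047, "dy": 0.022, "dz": 0, "spin": -1.2}, {"gripper": 55, "dx": 0.046, "dy": 0.023, "dz": 0, "spin": -1.2}, {"gripper": 55, "dx": 0.046, "dy": 0.024, "dz": 0, "spin": -1.2}, {"gripper": 55, "dx": 0, "dy": 0, "dz": 0.02, "spin": 0}, {"gripper": 55, "dx": 0, "dy": 0, "dz": 0, "spin": 0}, {"gripper": 55, "dx": 0, "dy": 0, "dz": 0, "spin": 0}, {"gripper": 55, "dx": 0, "dy": 0, "dz": 0, "spin": 0}, {"gripper": 55, "dx": 0, "dy": 0, "dz": 0, "spin": 0}])

```text
time: 11.45
ee_pos: [0.6472, 0.0014, 0.0592]
eef_rot: [0.673, 0.739, 0.0, 0.0]
ft_force: [0.6, 0.3, -2.2]
width: 0.0597
```

```bash
python3 - <<'E'
from h import *
x,y=row(.195)
plan([x,y,.011],TY,1)
snap("wrist","w5.png")
E
```

```text
t 11.45 pos [0.6472 0.0014 0.0592] yaw 5.33 F [ 0.6  0.3 -2.2] w 0.0597 tilt [0.0009 0.0002]
world d [ 0.0011  0.     -0.0482] dyaw 0.07
[-0.0001, 0.0011, 0.0482, -0.0741]
```

View pics/w5.png

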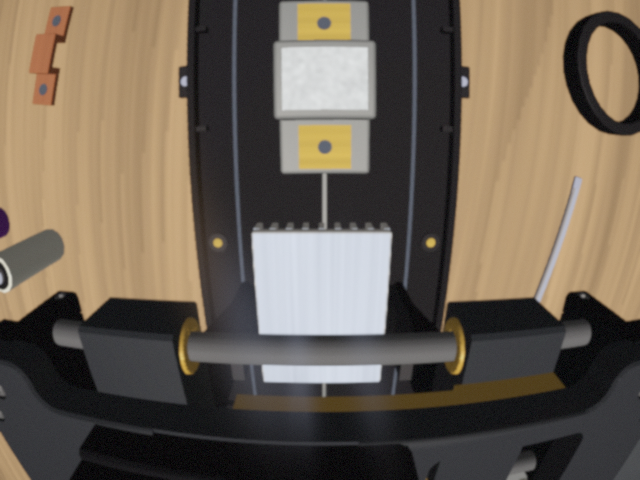

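```bash
python3 - <<'E'
from h import *
i=cams.camera_info("wrist"); n=np.array([-U[1],U[0]])
def rel(p,z): 
    q=bp("wrist",p,z,i)[:2]-W; return (q@U).round(4),(q@n).round(4)
print('hole near',rel((324.5,147),.036),'hole far',rel((324,22.5),.036),'edge',rel((280.5,173),.036),rel((369,173),.036))
print('line',rel((324.3,180),.006),rel((324.3,218),.006),rel((323.8,391),.006))
print('plate',rel((252,230),.0715),rel((390.5,230),.0715),'back',rel((263,382),.0715),rel((381,382),.0715))
s=read_state()['ee_pos'][:2]-W;print('tcp',s@U,s@n)
print(U)
E
```

```text
hole near (np.float64(0.1216), np.float64(-0.0002)) hole far (np.float64(0.0583), np.float64(-0.0004)) edge (np.float64(0.1345), np.float64(-0.0221)) (np.float64(0.1345), np.float64(0.0221))
line (np.float64(0.1424), np.float64(0.0)) (np.float64(0.1652), np.float64(0.0)) (np.float64(0.2957), np.float64(0.0001))
plate (np.float64(0.1542), np.float64(-0.031)) (np.float64(0.1542), np.float64(0.0275)) back (np.float64(0.2344), np.float64(-0.0315)) (np.float64(0.2345), np.float64(0.0287))
tcp 0.19471159976346894 -0.001145920055396603
[ 0.0932891  -0.99563906]
```

>>> arm_command(increments=[{"gripper": 55, "dx": -0.0005, "dy": 0.0013, "dz": 0.01, "spin": 0}, {"gripper": 55, "dx": 0, "dy": 0, "dz": 0.02, "spin": 0}, {"gripper": 55, "dx": 0, "dy": 0, "dz": 0.014, "spin": 0}, {"gripper": 55, "dx": 0, "dy": 0, "dz": 0.005, "spin": 0}, {"gripper": 55, "dx": 0, "dy": 0, "dz": 0, "spin": 0}, {"gripper": 55, "dx": 0, "dy": 0, "dz": 0, "spin": 0}, {"gripper": 75, "dx": 0, "dy": 0, "dz": 0, "spin": 0}, {"gripper": 80, "dx": 0, "dy": 0, "dz": 0, "spin": 0}])

```text
time: 12.5
ee_pos: [0.6483, 0.0017, 0.0091]
eef_rot: [0.673, 0.74, -0.0, -0.0]
ft_force: [0.3, 0.5, 0.2]
width: 0.0671
```

>>> arm_command(increments=[{"gripper": 80, "dx": 0, "dy": 0, "dz": 0, "spin": 0}, {"gripper": 80, "dx": 0, "dy": 0, "dz": -0.02, "spin": 0}, {"gripper": 80, "dx": 0, "dy": 0, "dz": -0.04, "spin": 0}, {"gripper": 80, "dx": 0, "dy": 0, "dz": -0.04, "spin": 0}, {"gripper": 80, "dx": 0, "dy": 0, "dz": 0, "spin": 0}, {"gripper": 80, "dx": 0, "dy": 0, "dz": 0, "spin": 0}, {"gripper": 80, "dx": 0, "dy": 0, "dz": 0, "spin": 0}, {"gripper": 80, "dx": 0, "dy": 0, "dz": 0, "spin": 0}])

```text
time: 13.5
ee_pos: [0.6478, 0.0016, 0.1088]
eef_rot: [0.673, 0.739, -0.001, -0.0]
ft_force: [-0.2, 0.8, -0.2]
width: 0.0695
```

```bash
python3 - <<'E'
from h import *
snap("wrist","w6.png")
plan([.4425,-.258,.14],-17.8,6)
E
```

```text
t 13.55 pos [0.648  0.0016 0.1089] yaw 5.38 F [ 0.8 -0.7 -0.3] w 0.0698 tilt [-0.0011 -0.0001]
world d [-0.2055 -0.2596  0.0311] dyaw -23.18
[-0.0399, -0.0381, -0.0052, 3.8627]
[-0.0424, -0.0354, -0.0052, 3.8627]
[-0.0446, -0.0324, -0.0052, 3.8627]
[-0.0467, -0.0294, -0.0052, 3.8627]
[-0.0486, -0.0261, -0.0052, 3.8627]
[-0.0502, -0.0228, -0.0052, 3.8627]
```

View pics/w6.png

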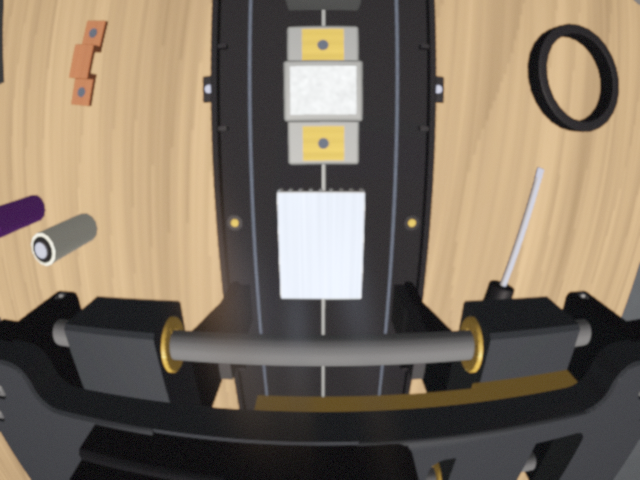

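```bash
cat >> h.py <<'E'
def rel(p,z,i,n="wrist"):
    q=bp(n,p,z,i)[:2]-W; nn=np.array([-U[1],U[0]]); return round(float(q@U)*1000,1),round(float(q@nn)*1000,1)
E
python3 - <<'E'
from h import *
i=cams.camera_info("wrist")
print([rel(p,.022,i) for p in [(277,191),(365,191),(362,299),(279.5,298)]])
print([rel(p,.036,i) for p in [(323,143.5),(322.5,45),(288,163.5),(358.5,163.5)]],[rel(p,.006,i) for p in [(323.5,175),(323,310),(322.7,390)]])
s=read_state()['ee_pos'][:2]-W;print(s@U,s@np.array([-U[1],U[0]]))
E
```

```text
[(154.6, -31.2), (154.6, 28.6), (235.5, 29.3), (234.8, -32.2)]
[(122.0, -0.0), (58.9, -0.4), (134.6, -22.1), (134.5, 22.4)] [(145.8, 0.5), (253.2, 0.3), (337.1, 0.3)]
0.19480011342155246 -0.0003022697261608891
```

>>> arm_command(increments=[{"gripper": 70, "dx": -0.04, "dy": -0.038, "dz": -0.008, "spin": 3.9}, {"gripper": 70, "dx": -0.042, "dy": -0.035, "dz": -0.008, "spin": 3.9}, {"gripper": 70, "dx": -0.045, "dy": -0.032, "dz": -0.008, "spin": 3.9}, {"gripper": 70, "dx": -0.047, "dy": -0.029, "dz": 0, "spin": 3.8}, {"gripper": 70, "dx": -0.049, "dy": -0.026, "dz": 0, "spin": 3.8}, {"gripper": 70, "dx": -0.05, "dy": -0.023, "dz": 0, "spin": 3.8}, {"gripper": 70, "dx": 0, "dy": 0, "dz": 0, "spin": 0}, {"gripper": 70, "dx": 0, "dy": 0, "dz": 0, "spin": 0}])

```text
time: 14.55
ee_pos: [0.4442, -0.2579, 0.1335]
eef_rot: [0.807, 0.59, 0.0, -0.0]
ft_force: [0.4, 0.8, 0.7]
width: 0.061
```

>>> arm_command(increments=[{"gripper": 70, "dx": 0, "dy": 0, "dz": 0.02, "spin": 0}, {"gripper": 70, "dx": 0, "dy": 0, "dz": 0.02, "spin": 0}, {"gripper": 70, "dx": 0, "dy": 0, "dz": 0, "spin": 0}, {"gripper": 70, "dx": 0, "dy": 0, "dz": 0, "spin": 0}, {"gripper": 70, "dx": 0, "dy": 0, "dz": 0, "spin": 0}, {"gripper": 70, "dx": 0, "dy": 0, "dz": 0, "spin": 0}, {"gripper": 70, "dx": 0, "dy": 0, "dz": 0, "spin": 0}, {"gripper": 70, "dx": 0, "dy": 0, "dz": 0, "spin": 0}])

```text
time: 15.55
ee_pos: [0.4439, -0.2584, 0.0936]
eef_rot: [0.808, 0.59, 0.0, 0.0]
ft_force: [-0.2, -0.2, 0.5]
width: 0.061
```

```bash
python3 - <<'E'
from h import *
plan([.4425,-.258,.003],-17.8,1)
print(proj("wrist",[[.451,-.233,.0235],[.434,-.283,.0235]]))
snap("wrist","w7.png")
E
```

```text
t 15.55 pos [ 0.4439 -0.2584  0.0936] yaw -17.73 F [-0.2 -0.2  0.5] w 0.061 tilt [0.0002 0.0001]
world d [-0.0014  0.0004 -0.0906] dyaw -0.07
[-0.0, -0.0015, 0.0906, 0.0739]
[[320.68778821 216.08459386]
 [319.30262575 291.125266  ]]
```

View pics/w7.png

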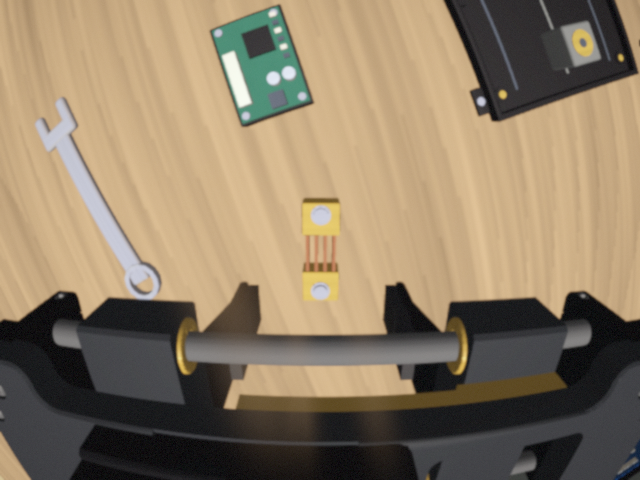

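>>> arm_command(increments=[{"gripper": 70, "dx": 0, "dy": -0.001, "dz": 0.03, "spin": 0}, {"gripper": 70, "dx": 0, "dy": 0, "dz": 0.04, "spin": 0}, {"gripper": 70, "dx": 0, "dy": 0, "dz": 0.015, "spin": 0}, {"gripper": 70, "dx": 0, "dy": 0, "dz": 0.005, "spin": 0}, {"gripper": 20, "dx": 0, "dy": 0, "dz": 0, "spin": 0}, {"gripper": 20, "dx": 0, "dy": 0, "dz": 0, "spin": 0}, {"gripper": 20, "dx": 0, "dy": 0, "dz": 0, "spin": 0}, {"gripper": 20, "dx": 0, "dy": 0, "dz": 0, "spin": 0}])

```text
time: 16.6
ee_pos: [0.4432, -0.2581, 0.0039]
eef_rot: [0.808, 0.59, 0.0, 0.0]
ft_force: [0.3, -0.1, -0.5]
width: 0.0287
```

>>> arm_command(increments=[{"gripper": 20, "dx": 0, "dy": 0, "dz": 0, "spin": 0}, {"gripper": 20, "dx": 0, "dy": 0, "dz": 0, "spin": 0}, {"gripper": 20, "dx": 0, "dy": 0, "dz": -0.005, "spin": 0}, {"gripper": 20, "dx": 0, "dy": 0, "dz": -0.03, "spin": 0}, {"gripper": 20, "dx": 0, "dy": 0, "dz": -0.04, "spin": 0}, {"gripper": 20, "dx": 0, "dy": 0, "dz": 0, "spin": 0}, {"gripper": 20, "dx": 0, "dy": 0, "dz": 0, "spin": 0}, {"gripper": 20, "dx": 0, "dy": 0, "dz": 0, "spin": 0}])

```text
time: 17.6
ee_pos: [0.4422, -0.2577, 0.0775]
eef_rot: [0.808, 0.59, -0.001, -0.001]
ft_force: [0.5, 0.2, -1.5]
width: 0.0248
```

```bash
python3 - <<'E'
from h import *
x,y=row(.29); print(x,y)
plan([x,y,.079],TY,6)
E
```

```text
0.6571538400082013 -0.09313532818276782
t 17.6 pos [ 0.4422 -0.2577  0.0775] yaw -17.72 F [ 0.5  0.2 -1.5] w 0.0248 tilt [-0.0019  0.0006]
world d [0.215  0.1646 0.0015] dyaw 23.12
[0.037, 0.0258, -0.0003, -3.8529]
[0.0352, 0.0282, -0.0003, -3.8529]
[0.0332, 0.0305, -0.0003, -3.8529]
[0.0311, 0.0327, -0.0003, -3.8529]
[0.0289, 0.0347, -0.0003, -3.8529]
[0.0265, 0.0366, -0.0003, -3.8529]
```

>>> arm_command(increments=[{"gripper": 20, "dx": 0.037, "dy": 0.026, "dz": 0, "spin": -3.9}, {"gripper": 20, "dx": 0.035, "dy": 0.028, "dz": 0, "spin": -3.9}, {"gripper": 20, "dx": 0.033, "dy": 0.031, "dz": 0, "spin": -3.9}, {"gripper": 20, "dx": 0.031, "dy": 0.033, "dz": 0, "spin": -3.8}, {"gripper": 20, "dx": 0.029, "dy": 0.035, "dz": 0, "spin": -3.8}, {"gripper": 20, "dx": 0.027, "dy": 0.037, "dz": 0, "spin": -3.8}, {"gripper": 20, "dx": 0, "dy": 0, "dz": 0, "spin": 0}, {"gripper": 20, "dx": 0, "dy": 0, "dz": 0, "spin": 0}])

```text
time: 18.6
ee_pos: [0.6582, -0.0939, 0.0772]
eef_rot: [0.673, 0.739, -0.001, -0.001]
ft_force: [-0.2, -0.3, -1.6]
width: 0.0248
```

>>> arm_command(increments=[{"gripper": 20, "dx": 0, "dy": 0, "dz": 0.02, "spin": 0}, {"gripper": 20, "dx": 0, "dy": 0, "dz": 0, "spin": 0}, {"gripper": 20, "dx": 0, "dy": 0, "dz": 0, "spin": 0}, {"gripper": 20, "dx": 0, "dy": 0, "dz": 0, "spin": 0}, {"gripper": 20, "dx": 0, "dy": 0, "dz": 0, "spin": 0}, {"gripper": 20, "dx": 0, "dy": 0, "dz": 0, "spin": 0}, {"gripper": 20, "dx": 0, "dy": 0, "dz": 0, "spin": 0}, {"gripper": 20, "dx": 0, "dy": 0, "dz": 0, "spin": 0}])

```text
time: 19.6
ee_pos: [0.6592, -0.0933, 0.0586]
eef_rot: [0.673, 0.74, 0.0, -0.0]
ft_force: [-0.2, 0.1, -0.8]
width: 0.0246
```

```bash
python3 - <<'E'
from h import *
x,y=row(.29)
plan([x,y,.0095],TY,1)
snap("wrist","w8.png")
E
```

```text
t 19.6 pos [ 0.6592 -0.0933  0.0586] yaw 5.38 F [-0.2  0.1 -0.8] w 0.0246 tilt [0.     0.0001]
world d [-0.002   0.0002 -0.0491] dyaw 0.02
[0.0004, -0.002, 0.0491, -0.0218]
```

View pics/w8.png

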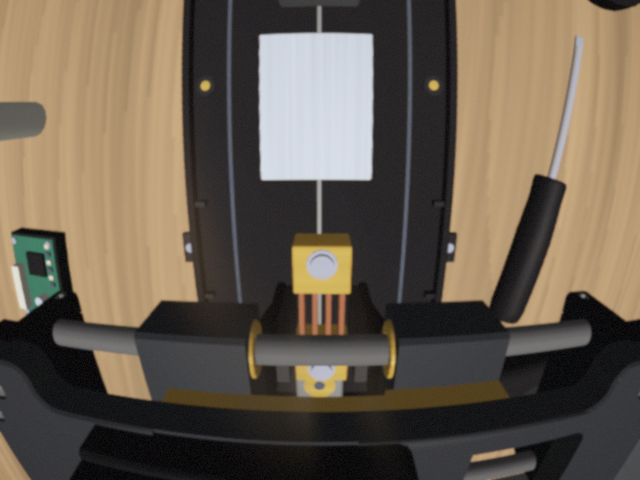

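```bash
python3 - <<'E'
from h import *
i=cams.camera_info("wrist")
print('plate',[rel(p,.022,i) for p in [(259,34.5),(373,34.5),(372.5,180.5),(260,180)]])
print('line',[rel(p,.006,i) for p in [(319,20),(319.5,190),(319.5,228)]])
print('screw',rel((322,264.5),.0775,i),'top edge',[rel(p,.0749,i) for p in [(292.5,236),(351,236)]])
print('back screw',rel((321,371),.0775,i),'narrow hole',rel((319,385),.036,i))
s=read_state()['ee_pos'][:2]-W;print(s@U,s@np.array([-U[1],U[0]]))
E
```

```text
plate [(155.8, -31.6), (156.1, 28.5), (235.8, 29.0), (235.5, -31.8)]
line [(143.7, -0.1), (243.9, 0.3), (266.9, 0.3)]
screw (262.8, 1.7) top edge [(251.4, -10.4), (251.4, 13.5)]
back screw (317.2, 1.3) narrow hole (360.3, -0.0)
0.29037624922480226 0.001981784822028656
```

>>> arm_command(increments=[{"gripper": 20, "dx": 0, "dy": -0.0017, "dz": 0.01, "spin": 0}, {"gripper": 20, "dx": 0, "dy": 0, "dz": 0.02, "spin": 0}, {"gripper": 20, "dx": 0, "dy": 0, "dz": 0.014, "spin": 0}, {"gripper": 20, "dx": 0, "dy": 0, "dz": 0.005, "spin": 0}, {"gripper": 20, "dx": 0, "dy": 0, "dz": 0, "spin": 0}, {"gripper": 20, "dx": 0, "dy": 0, "dz": 0, "spin": 0}, {"gripper": 40, "dx": 0, "dy": 0, "dz": 0, "spin": 0}, {"gripper": 60, "dx": 0, "dy": 0, "dz": 0, "spin": 0}])

```text
time: 20.65
ee_pos: [0.6575, -0.0935, 0.0091]
eef_rot: [0.673, 0.74, -0.0, -0.0]
ft_force: [0.0, -0.5, -0.6]
width: 0.0376
```

>>> arm_command(increments=[{"gripper": 60, "dx": 0, "dy": 0, "dz": 0, "spin": 0}, {"gripper": 60, "dx": 0, "dy": 0, "dz": -0.02, "spin": 0}, {"gripper": 60, "dx": 0, "dy": 0, "dz": -0.04, "spin": 0}, {"gripper": 60, "dx": 0, "dy": 0, "dz": -0.04, "spin": 0}, {"gripper": 80, "dx": 0, "dy": 0, "dz": 0, "spin": 0}, {"gripper": 80, "dx": 0, "dy": 0, "dz": 0, "spin": 0}, {"gripper": 80, "dx": 0, "dy": 0, "dz": 0, "spin": 0}, {"gripper": 80, "dx": 0, "dy": 0, "dz": 0, "spin": 0}])

```text
time: 21.65
ee_pos: [0.657, -0.0934, 0.1088]
eef_rot: [0.673, 0.739, -0.0, -0.001]
ft_force: [0.2, -0.3, 0.1]
width: 0.0691
```

```bash
python3 - <<'E'
from h import *
snap("wrist","w9.png")
plan([.4435,-.140,.13],-1,5)
E
```

```text
t 21.7 pos [ 0.6571 -0.0935  0.1089] yaw 5.37 F [-0.3  0.3 -0.9] w 0.0695 tilt [-0.0012  0.    ]
world d [-0.2136 -0.0465  0.0211] dyaw -6.37
[-0.0053, -0.0434, -0.0042, 1.2749]
[-0.0062, -0.0433, -0.0042, 1.2749]
[-0.0072, -0.0431, -0.0042, 1.2749]
[-0.0081, -0.043, -0.0042, 1.2749]
[-0.0091, -0.0428, -0.0042, 1.2749]
```

View pics/w9.png

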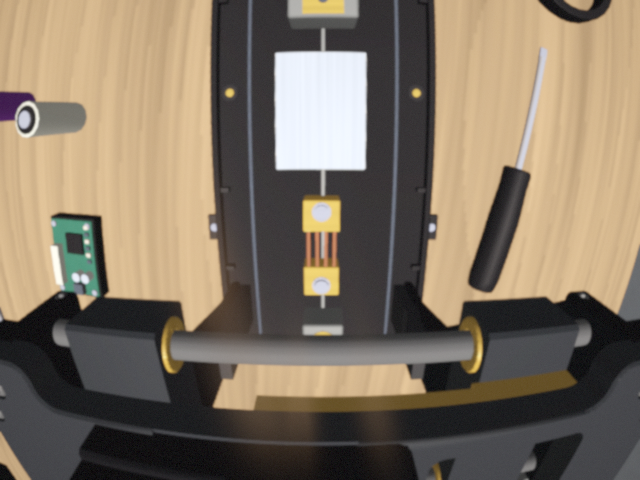

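```bash
python3 - <<'E'
from h import *
i=cams.camera_info("wrist")
print('shunt',[rel(p,.0285,i) for p in [(321.5,212.5),(321,286)]],'plate',[rel(p,.022,i) for p in [(275.5,52),(366,52),(365.5,170),(276,170)]],'line',[rel(p,.006,i) for p in [(323,182),(323,40)]])
E
```

```text
shunt [(263.7, -0.7), (317.3, -1.0)] plate [(155.5, -31.0), (155.5, 28.5), (235.7, 28.8), (235.7, -31.3)] line [(246.4, 0.3), (143.8, 0.2)]
```

>>> arm_command(increments=[{"gripper": 90, "dx": -0.005, "dy": -0.043, "dz": -0.01, "spin": 1.1}, {"gripper": 90, "dx": -0.006, "dy": -0.043, "dz": -0.01, "spin": 1.1}, {"gripper": 90, "dx": -0.007, "dy": -0.043, "dz": 0, "spin": 1.1}, {"gripper": 90, "dx": -0.008, "dy": -0.043, "dz": 0, "spin": 1.1}, {"gripper": 90, "dx": -0.009, "dy": -0.043, "dz": 0, "spin": 1}, {"gripper": 90, "dx": 0, "dy": 0, "dz": 0, "spin": 0}, {"gripper": 90, "dx": 0, "dy": 0, "dz": 0, "spin": 0}, {"gripper": 90, "dx": 0, "dy": 0, "dz": 0, "spin": 0}])

```text
time: 22.7
ee_pos: [0.4454, -0.1401, 0.1295]
eef_rot: [0.707, 0.707, -0.0, 0.0]
ft_force: [0.2, 0.3, -0.1]
width: 0.0782
```

```bash
python3 - <<'E'
from h import *
plan([.4435,-.127,.003],0,1)
snap("wrist","w10.png")
E
```

```text
t 22.7 pos [ 0.4454 -0.1401  0.1295] yaw 0.03 F [ 0.2  0.3 -0.1] w 0.0782 tilt [ 0.     -0.0004]
world d [-0.0019  0.0131 -0.1265] dyaw -0.03
[0.0131, -0.0019, 0.1265, 0.0292]
```

View pics/w10.png

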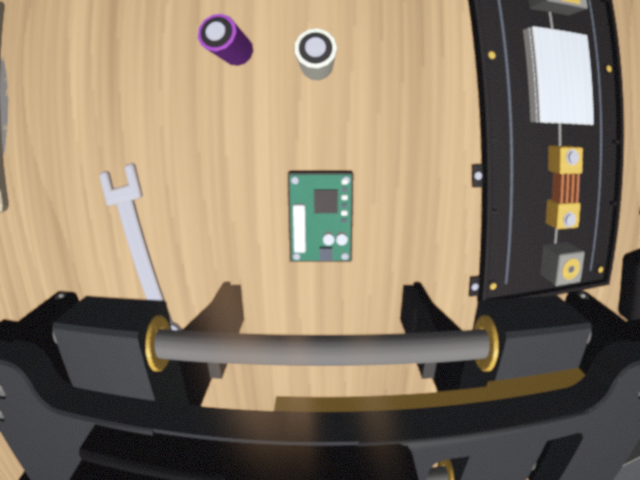

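```bash
python3 - <<'E'
from h import *
i=cams.camera_info("wrist")
C=np.array([bp("wrist",p,.015,i)[:2] for p in [(289,172.5),(352.5,172),(352,262),(290,261.5)]])
print(C.round(4).tolist(),C.mean(0))
for a,b in [(0,1),(3,2),(3,0),(2,1)]:
    d=C[b]-C[a];print(np.linalg.norm(d),np.degrees(np.arctan2(d[1],d[0])))
plan([*C.mean(0),.003],0,1)
E
```

```text
[[0.4205, -0.0907], [0.4679, -0.0903], [0.4691, -0.1617], [0.4198, -0.1613]] [ 0.44430109 -0.12602693]
0.047363129827278305 0.48665122886698203
0.04930545012893757 -0.4447153059655919
0.07062948113734882 89.39415977000822
0.07142051724219427 90.95929526433507
t 22.75 pos [ 0.4453 -0.1402  0.1295] yaw 0.02 F [ 0.  -0.   0.5] w 0.0781 tilt [-0.0002 -0.0005]
world d [-0.001   0.0141 -0.1265] dyaw -0.02
[0.0141, -0.001, 0.1265, 0.0214]
```

>>> arm_command(increments=[{"gripper": 90, "dx": 0.014, "dy": -0.001, "dz": 0.03, "spin": 0}, {"gripper": 90, "dx": 0, "dy": 0, "dz": 0.045, "spin": 0}, {"gripper": 90, "dx": 0, "dy": 0, "dz": 0.035, "spin": 0}, {"gripper": 90, "dx": 0, "dy": 0, "dz": 0.0155, "spin": 0}, {"gripper": 90, "dx": 0, "dy": 0, "dz": 0, "spin": 0}, {"gripper": 45, "dx": 0, "dy": 0, "dz": 0, "spin": 0}, {"gripper": 45, "dx": 0, "dy": 0, "dz": 0, "spin": 0}, {"gripper": 45, "dx": 0, "dy": 0, "dz": 0, "spin": 0}], grip_force=20)

```text
time: 23.75
ee_pos: [0.4442, -0.1263, 0.0047]
eef_rot: [0.707, 0.707, 0.001, 0.0]
ft_force: [0.3, 0.9, 0.8]
width: 0.056
```

>>> arm_command(increments=[{"gripper": 45, "dx": 0, "dy": 0, "dz": 0, "spin": 0}, {"gripper": 45, "dx": 0, "dy": 0, "dz": 0, "spin": 0}, {"gripper": 45, "dx": 0, "dy": 0, "dz": 0, "spin": 0}, {"gripper": 45, "dx": 0, "dy": 0, "dz": -0.005, "spin": 0}, {"gripper": 45, "dx": 0, "dy": 0, "dz": -0.03, "spin": 0}, {"gripper": 45, "dx": 0, "dy": 0, "dz": -0.04, "spin": 0}, {"gripper": 45, "dx": 0, "dy": 0, "dz": 0, "spin": 0}, {"gripper": 45, "dx": 0, "dy": 0, "dz": 0, "spin": 0}])

```text
time: 24.75
ee_pos: [0.4433, -0.1262, 0.0786]
eef_rot: [0.707, 0.707, -0.0, -0.0]
ft_force: [-0.3, 1.2, -1.3]
width: 0.0498
```

```bash
python3 - <<'E'
from h import *
x,y=row(.1953)-.001*np.array([-U[1],U[0]]); print(x,y)
plan([x,y,.079],TY,6)
E
```

```text
0.6473237228462723 0.001058401951369776
t 24.75 pos [ 0.4433 -0.1262  0.0786] yaw -0.01 F [-0.3  1.2 -1.3] w 0.0498 tilt [-0.0004  0.0004]
world d [0.2041 0.1272 0.0004] dyaw 5.41
[0.0212, 0.034, -0.0001, -0.9024]
[0.0207, 0.0343, -0.0001, -0.9024]
[0.0201, 0.0347, -0.0001, -0.9024]
[0.0196, 0.035, -0.0001, -0.9024]
[0.019, 0.0353, -0.0001, -0.9024]
[0.0185, 0.0356, -0.0001, -0.9024]
```

>>> arm_command(increments=[{"gripper": 45, "dx": 0.021, "dy": 0.034, "dz": 0, "spin": -0.9}, {"gripper": 45, "dx": 0.021, "dy": 0.034, "dz": 0, "spin": -0.9}, {"gripper": 45, "dx": 0.02, "dy": 0.035, "dz": 0, "spin": -0.9}, {"gripper": 45, "dx": 0.02, "dy": 0.035, "dz": 0, "spin": -0.9}, {"gripper": 45, "dx": 0.019, "dy": 0.035, "dz": 0, "spin": -0.9}, {"gripper": 45, "dx": 0.018, "dy": 0.036, "dz": 0, "spin": -0.9}, {"gripper": 45, "dx": 0, "dy": 0, "dz": 0, "spin": 0}, {"gripper": 45, "dx": 0, "dy": 0, "dz": 0, "spin": 0}])

```text
time: 25.75
ee_pos: [0.6467, -0.0001, 0.0774]
eef_rot: [0.673, 0.739, -0.001, -0.001]
ft_force: [-0.4, -0.8, -0.9]
width: 0.0498
```

>>> arm_command(increments=[{"gripper": 45, "dx": 0, "dy": 0, "dz": 0.01, "spin": 0}, {"gripper": 45, "dx": 0, "dy": 0, "dz": 0, "spin": 0}, {"gripper": 45, "dx": 0, "dy": 0, "dz": 0, "spin": 0}, {"gripper": 45, "dx": 0, "dy": 0, "dz": 0, "spin": 0}, {"gripper": 45, "dx": 0, "dy": 0, "dz": 0, "spin": 0}, {"gripper": 45, "dx": 0, "dy": 0, "dz": 0, "spin": 0}, {"gripper": 45, "dx": 0, "dy": 0, "dz": 0, "spin": 0}, {"gripper": 45, "dx": 0, "dy": 0, "dz": 0, "spin": 0}])

```text
time: 26.75
ee_pos: [0.6479, 0.0008, 0.0691]
eef_rot: [0.673, 0.739, 0.0, -0.0]
ft_force: [0.0, -0.5, 0.1]
width: 0.0501
```

```bash
python3 - <<'E'
from h import *
x,y=row(.1953)-.001*np.array([-U[1],U[0]])
plan([x,y,.0265],TY,1)
snap("wrist","w11.png")
s=read_state()['ee_pos'][:2]-W;print(s@U,s@np.array([-U[1],U[0]]))
E
```

```text
t 26.75 pos [0.6479 0.0008 0.0691] yaw 5.38 F [ 0.  -0.5  0.1] w 0.0501 tilt [0.     0.0001]
world d [-0.0006  0.0003 -0.0426] dyaw 0.02
[0.0004, -0.0006, 0.0426, -0.0245]
0.19564688363955476 -0.00040852453046711333
```

View pics/w11.png

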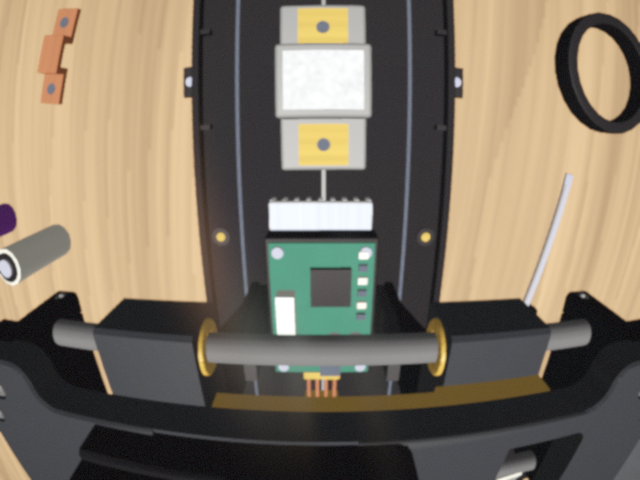

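```bash
python3 - <<'E'
from h import *
i=cams.camera_info("wrist")
for z in (.0795,.0805): print([rel(p,z,i) for p in [(267.5,239),(376.5,239),(273,372),(368.5,372)]])
print('plate',[rel(p,.022,i) for p in [(269,202),(373,202)]],'line',[rel(p,.006,i) for p in [(323.5,180),(323,390)]])
E
```

```text
[(159.8, -24.1), (159.7, 22.6), (230.2, -25.5), (230.1, 22.9)]
[(159.5, -24.0), (159.4, 22.5), (229.4, -25.3), (229.3, 22.7)]
plate [(155.1, -31.2), (155.1, 28.7)] line [(144.7, 0.3), (304.2, 0.3)]
```

>>> arm_command(increments=[{"gripper": 45, "dx": -0.0005, "dy": 0, "dz": 0.015, "spin": 0}, {"gripper": 45, "dx": 0, "dy": 0, "dz": 0.015, "spin": 0}, {"gripper": 45, "dx": 0, "dy": 0, "dz": 0.009, "spin": 0}, {"gripper": 45, "dx": 0, "dy": 0, "dz": 0.004, "spin": 0}, {"gripper": 45, "dx": 0, "dy": 0, "dz": 0, "spin": 0}, {"gripper": 45, "dx": 0, "dy": 0, "dz": 0, "spin": 0}, {"gripper": 60, "dx": 0, "dy": 0, "dz": 0, "spin": 0}, {"gripper": 75, "dx": 0, "dy": 0, "dz": 0, "spin": 0}])

```text
time: 27.8
ee_pos: [0.6481, 0.0002, 0.0259]
eef_rot: [0.673, 0.74, 0.0, 0.0]
ft_force: [0.2, 0.1, 0.1]
width: 0.0561
```

>>> arm_command(increments=[{"gripper": 75, "dx": 0, "dy": 0, "dz": 0, "spin": 0}, {"gripper": 75, "dx": 0, "dy": 0, "dz": -0.02, "spin": 0}, {"gripper": 75, "dx": 0, "dy": 0, "dz": -0.04, "spin": 0}, {"gripper": 75, "dx": 0, "dy": 0, "dz": -0.04, "spin": 0}, {"gripper": 70, "dx": 0, "dy": 0, "dz": 0, "spin": 0}, {"gripper": 60, "dx": 0, "dy": 0, "dz": 0, "spin": 0}, {"gripper": 60, "dx": 0, "dy": 0, "dz": 0, "spin": 0}, {"gripper": 60, "dx": 0, "dy": 0, "dz": 0, "spin": 0}])

```text
time: 28.8
ee_pos: [0.6475, 0.0003, 0.1253]
eef_rot: [0.673, 0.739, -0.001, -0.0]
ft_force: [0.2, 0.5, 0.5]
width: 0.053
```

```bash
python3 - <<'E'
from h import *
snap("wrist","w12.png")
plan([.4434,.120,.13],-7.3,5)
E
```

```text
t 28.85 pos [6.476e-01 2.000e-04 1.254e-01] yaw 5.38 F [-0.5 -0.1 -0.1] w 0.0528 tilt [-0.0012 -0.0002]
world d [-0.2042  0.1198  0.0046] dyaw -12.68
[0.0277, -0.0384, -0.0009, 2.5353]
[0.026, -0.0396, -0.0009, 2.5353]
[0.0242, -0.0407, -0.0009, 2.5353]
[0.0223, -0.0417, -0.0009, 2.5353]
[0.0205, -0.0427, -0.0009, 2.5353]
```

View pics/w12.png

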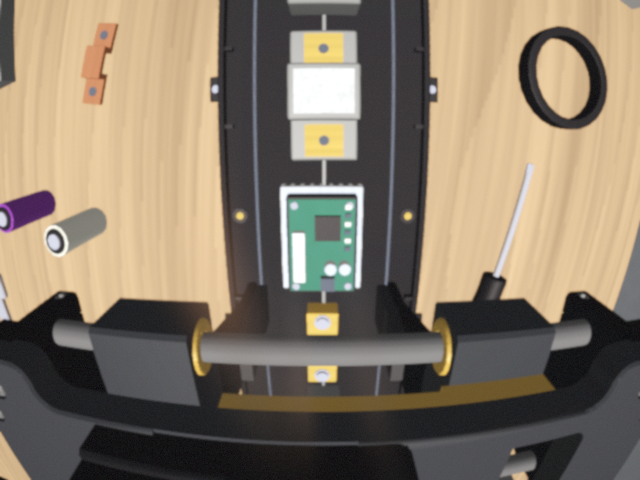

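```bash
python3 - <<'E'
from h import *
i=cams.camera_info("wrist")
print('board',[rel(p,.037,i) for p in [(287.5,195),(356,195),(355,291.5),(289,291.5)]],'plate',[rel(p,.022,i) for p in [(281,187),(364,187)]],'line',[rel(p,.006,i) for p in [(323.5,172),(323.5,300)]])
E
```

```text
board [(159.1, -24.7), (159.0, 22.2), (231.3, 23.6), (231.4, -25.5)] plate [(155.9, -30.7), (155.8, 29.3)] line [(147.0, 0.1), (253.7, 0.3)]
```

>>> arm_command(increments=[{"gripper": 60, "dx": 0.028, "dy": -0.038, "dz": 0, "spin": 2.5}, {"gripper": 60, "dx": 0.026, "dy": -0.04, "dz": 0, "spin": 2.5}, {"gripper": 60, "dx": 0.024, "dy": -0.041, "dz": 0, "spin": 2.6}, {"gripper": 60, "dx": 0.022, "dy": -0.042, "dz": 0, "spin": 2.6}, {"gripper": 60, "dx": 0.02, "dy": -0.043, "dz": 0, "spin": 2.6}, {"gripper": 60, "dx": 0, "dy": 0, "dz": 0.03, "spin": 0}, {"gripper": 60, "dx": 0, "dy": 0, "dz": 0, "spin": 0}, {"gripper": 60, "dx": 0, "dy": 0, "dz": 0, "spin": 0}])

```text
time: 29.85
ee_pos: [0.4435, 0.119, 0.0967]
eef_rot: [0.752, 0.659, 0.0, 0.0]
ft_force: [-0.1, -0.8, -0.0]
width: 0.0526
```

>>> arm_command(increments=[{"gripper": 60, "dx": 0, "dy": 0, "dz": 0, "spin": 0}, {"gripper": 60, "dx": 0, "dy": 0, "dz": 0, "spin": 0}, {"gripper": 60, "dx": 0, "dy": 0, "dz": 0, "spin": 0}, {"gripper": 60, "dx": 0, "dy": 0, "dz": 0, "spin": 0}, {"gripper": 60, "dx": 0, "dy": 0, "dz": 0, "spin": 0}, {"gripper": 60, "dx": 0, "dy": 0, "dz": 0, "spin": 0}, {"gripper": 60, "dx": 0, "dy": 0, "dz": 0, "spin": 0}, {"gripper": 60, "dx": 0, "dy": 0, "dz": 0, "spin": 0}])

```text
time: 30.85
ee_pos: [0.4428, 0.1194, 0.0961]
eef_rot: [0.751, 0.66, 0.0, -0.0]
ft_force: [-0.1, 0.3, 0.5]
width: 0.0524
```

```bash
python3 - <<'E'
from h import *
plan([.4434,.1344,.0015],-7.3,1)
print(proj("wrist",[[.440,.1095,.005],[.4466,.1595,.005]]))
snap("wrist","w13.png")
E
```

```text
t 30.85 pos [0.4428 0.1194 0.0961] yaw -7.42 F [-0.1  0.3  0.5] w 0.0524 tilt [0.     0.0001]
world d [ 0.0006  0.015  -0.0946] dyaw 0.12
[0.0149, -0.0014, 0.0946, -0.1215]
[[320.09108384 258.66706779]
 [320.1667833  189.57383057]]
```

View pics/w13.png

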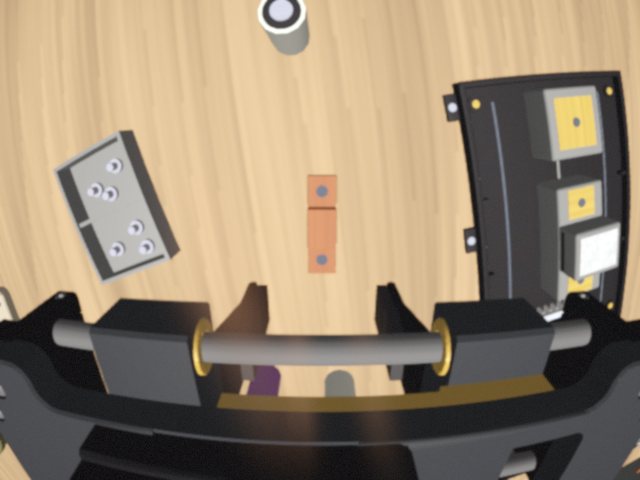

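>>> arm_command(increments=[{"gripper": 60, "dx": 0.014, "dy": 0, "dz": 0.02, "spin": 0}, {"gripper": 60, "dx": 0, "dy": 0, "dz": 0.035, "spin": 0}, {"gripper": 60, "dx": 0, "dy": 0, "dz": 0.028, "spin": 0}, {"gripper": 60, "dx": 0, "dy": 0, "dz": 0.01, "spin": 0}, {"gripper": 60, "dx": 0, "dy": 0, "dz": 0.001, "spin": 0}, {"gripper": 15, "dx": 0, "dy": 0, "dz": 0, "spin": 0}, {"gripper": 15, "dx": 0, "dy": 0, "dz": 0, "spin": 0}, {"gripper": 15, "dx": 0, "dy": 0, "dz": 0, "spin": 0}])

```text
time: 31.9
ee_pos: [0.445, 0.1335, 0.0026]
eef_rot: [0.751, 0.66, 0.001, 0.0]
ft_force: [0.3, 0.4, 0.2]
width: 0.0304
```

>>> arm_command(increments=[{"gripper": 15, "dx": 0, "dy": 0, "dz": 0, "spin": 0}, {"gripper": 15, "dx": 0, "dy": 0, "dz": 0, "spin": 0}, {"gripper": 15, "dx": 0, "dy": 0, "dz": 0, "spin": 0}, {"gripper": 15, "dx": 0, "dy": 0, "dz": -0.005, "spin": 0}, {"gripper": 15, "dx": 0, "dy": 0, "dz": -0.03, "spin": 0}, {"gripper": 15, "dx": 0, "dy": 0, "dz": -0.05, "spin": 0}, {"gripper": 15, "dx": 0, "dy": 0, "dz": -0.01, "spin": 0}, {"gripper": 15, "dx": 0, "dy": 0, "dz": 0, "spin": 0}])

```text
time: 32.9
ee_pos: [0.4448, 0.1335, 0.0974]
eef_rot: [0.751, 0.66, 0.001, -0.0]
ft_force: [-0.2, 0.9, -0.7]
width: 0.0195
```

```bash
python3 - <<'E'
from h import *
x,y=row(.034); print(x,y)
plan([x,y,.097],TY,5)
snap("wrist","w14.png")
E
```

```text
0.6332718295182029 0.1617482718682272
t 32.9 pos [0.4448 0.1335 0.0974] yaw -7.41 F [-0.2  0.9 -0.7] w 0.0195 tilt [0.0009 0.0009]
world d [ 0.1885  0.0283 -0.0004] dyaw 12.81
[0.0105, 0.0367, 0.0001, -2.563]
[0.0088, 0.0371, 0.0001, -2.563]
[0.0072, 0.0374, 0.0001, -2.563]
[0.0055, 0.0377, 0.0001, -2.563]
[0.0038, 0.0379, 0.0001, -2.563]
```

View pics/w14.png

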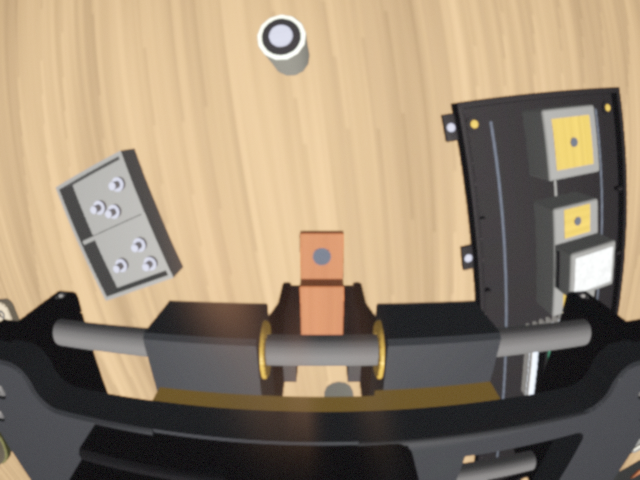

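Link held level. Now I'll move it over the gap.

>>> arm_command(increments=[{"gripper": 15, "dx": 0.01, "dy": 0.037, "dz": 0, "spin": -2.5}, {"gripper": 15, "dx": 0.009, "dy": 0.037, "dz": 0, "spin": -2.5}, {"gripper": 15, "dx": 0.007, "dy": 0.037, "dz": 0, "spin": -2.6}, {"gripper": 15, "dx": 0.006, "dy": 0.038, "dz": 0, "spin": -2.6}, {"gripper": 15, "dx": 0.004, "dy": 0.038, "dz": 0, "spin": -2.6}, {"gripper": 15, "dx": 0, "dy": 0, "dz": 0, "spin": 0}, {"gripper": 15, "dx": 0, "dy": 0, "dz": 0.02, "spin": 0}, {"gripper": 15, "dx": 0, "dy": 0, "dz": 0, "spin": 0}])

```text
time: 33.95
ee_pos: [0.6307, 0.1611, 0.0739]
eef_rot: [0.673, 0.739, -0.002, -0.001]
ft_force: [-1.3, -0.7, -0.2]
width: 0.0194
```

>>> arm_command(increments=[{"gripper": 15, "dx": 0, "dy": 0, "dz": 0, "spin": 0}, {"gripper": 15, "dx": 0, "dy": 0, "dz": 0, "spin": 0}, {"gripper": 15, "dx": 0, "dy": 0, "dz": 0, "spin": 0}, {"gripper": 15, "dx": 0, "dy": 0, "dz": 0, "spin": 0}, {"gripper": 15, "dx": 0, "dy": 0, "dz": 0, "spin": 0}, {"gripper": 15, "dx": 0, "dy": 0, "dz": 0, "spin": 0}, {"gripper": 15, "dx": 0, "dy": 0, "dz": 0, "spin": 0}, {"gripper": 15, "dx": 0, "dy": 0, "dz": 0, "spin": 0}])

```text
time: 34.95
ee_pos: [0.6332, 0.1616, 0.077]
eef_rot: [0.673, 0.739, 0.0, -0.0]
ft_force: [-0.4, -1.0, -0.4]
width: 0.0196
```

```bash
python3 - <<'E'
from h import *
x,y=row(.034)
plan([x,y,.0385],TY,1)
snap("wrist","w15.png"); snap("side","d15.png",(150,250,330,400),4)
s=read_state()['ee_pos'][:2]-W;print(s@U,s@np.array([-U[1],U[0]]))
E
```

```text
t 34.95 pos [0.6332 0.1616 0.077 ] yaw 5.37 F [-0.4 -1.  -0.4] w 0.0196 tilt [-0.0001  0.0001]
world d [ 0.      0.0002 -0.0385] dyaw 0.03
[0.0001, 0.0, 0.0385, -0.0254]
0.0341745060185671 -2.3106512679310885e-05
```

View pics/w15.png

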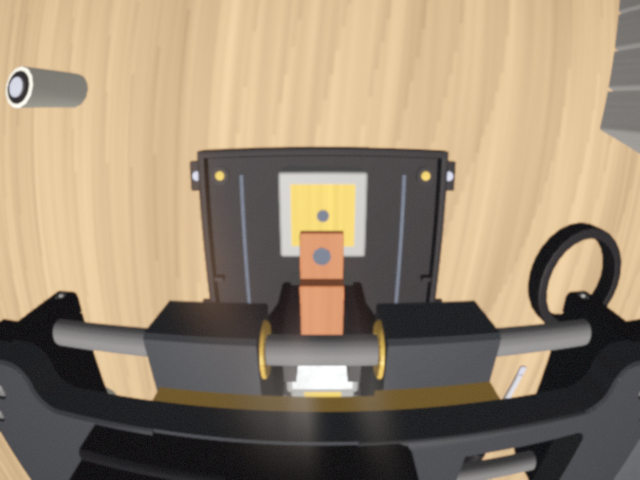

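View pics/d15.png

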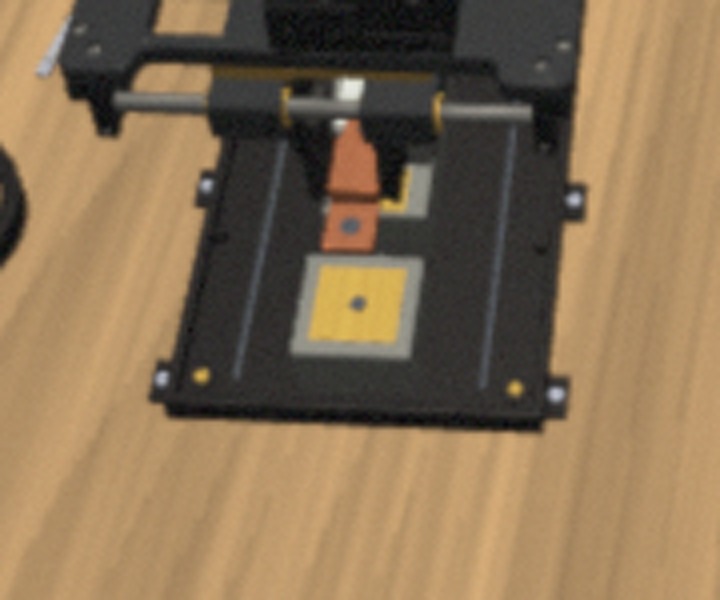

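```bash
python3 - <<'E'
from h import *
i=cams.camera_info("wrist")
for z in(.079,.080): print('hole',rel((321.5,256.5),z,i),'front',[rel(p,z,i) for p in [(300,232.5),(343.5,232.5)]])
print('wide',rel((322.5,216),.036,i),[rel(p,.036,i) for p in [(279,172),(366.5,172)]])
E
```

```text
hole (9.2, -0.5) front [(-2.2, -10.2), (-2.2, 9.3)]
hole (8.8, -0.5) front [(-2.5, -10.1), (-2.5, 9.2)]
wide (0.5, 0.0) [(-24.4, -23.9), (-24.5, 24.1)]
```

>>> arm_command(increments=[{"gripper": 15, "dx": 0, "dy": 0, "dz": 0.015, "spin": 0}, {"gripper": 15, "dx": 0, "dy": 0, "dz": 0.012, "spin": 0}, {"gripper": 15, "dx": 0, "dy": 0, "dz": 0.008, "spin": 0}, {"gripper": 15, "dx": 0, "dy": 0, "dz": 0.0035, "spin": 0}, {"gripper": 15, "dx": 0, "dy": 0, "dz": 0, "spin": 0}, {"gripper": 15, "dx": 0, "dy": 0, "dz": 0, "spin": 0}, {"gripper": 30, "dx": 0, "dy": 0, "dz": 0, "spin": 0}, {"gripper": 45, "dx": 0, "dy": 0, "dz": 0, "spin": 0}])

```text
time: 36.05
ee_pos: [0.6334, 0.1616, 0.0387]
eef_rot: [0.673, 0.74, 0.0, 0.0]
ft_force: [-0.0, 0.1, -0.6]
width: 0.0295
```

>>> arm_command(increments=[{"gripper": 50, "dx": 0, "dy": 0, "dz": 0, "spin": 0}, {"gripper": 50, "dx": 0, "dy": 0, "dz": 0, "spin": 0}, {"gripper": 50, "dx": 0, "dy": 0, "dz": -0.02, "spin": 0}, {"gripper": 50, "dx": 0, "dy": 0, "dz": -0.04, "spin": 0}, {"gripper": 50, "dx": 0, "dy": 0, "dz": -0.05, "spin": 0}, {"gripper": 50, "dx": -0.05, "dy": 0, "dz": -0.02, "spin": 0}, {"gripper": 50, "dx": -0.03, "dy": 0, "dz": 0, "spin": 0}, {"gripper": 50, "dx": 0, "dy": 0, "dz": 0, "spin": 0}])

```text
time: 37.05
ee_pos: [0.6415, 0.0782, 0.1707]
eef_rot: [0.675, 0.738, 0.001, 0.001]
ft_force: [-0.0, 0.1, 0.7]
width: 0.0433
```

>>> arm_command(increments=[{"gripper": 50, "dx": -0.03, "dy": 0, "dz": -0.02, "spin": 0}, {"gripper": 50, "dx": 0, "dy": 0, "dz": 0, "spin": 0}, {"gripper": 50, "dx": 0, "dy": 0, "dz": 0, "spin": 0}, {"gripper": 50, "dx": 0, "dy": 0, "dz": 0, "spin": 0}, {"gripper": 50, "dx": 0, "dy": 0, "dz": 0, "spin": 0}, {"gripper": 50, "dx": 0, "dy": 0, "dz": 0, "spin": 0}, {"gripper": 50, "dx": 0, "dy": 0, "dz": 0, "spin": 0}, {"gripper": 50, "dx": 0, "dy": 0, "dz": 0, "spin": 0}])

```text
time: 38.05
ee_pos: [0.6436, 0.0521, 0.1885]
eef_rot: [0.673, 0.74, 0.0, -0.0]
ft_force: [-0.4, -0.5, -0.2]
width: 0.0433
```

```bash
python3 - <<'E'
from h import *
plan([.63,.16,.2],TY,1)
snap("wrist","w16.png"); snap("side","d16.png",(160,150,400,400),2.4); snap("scene","s16.png")
E
```

```text
t 38.05 pos [0.6436 0.0521 0.1885] yaw 5.38 F [-0.4 -0.5 -0.2] w 0.0433 tilt [-0.      0.0001]
world d [-0.0136  0.1079  0.0115] dyaw 0.02
[0.1087, -0.0034, -0.0115, -0.0222]
```

View pics/w16.png

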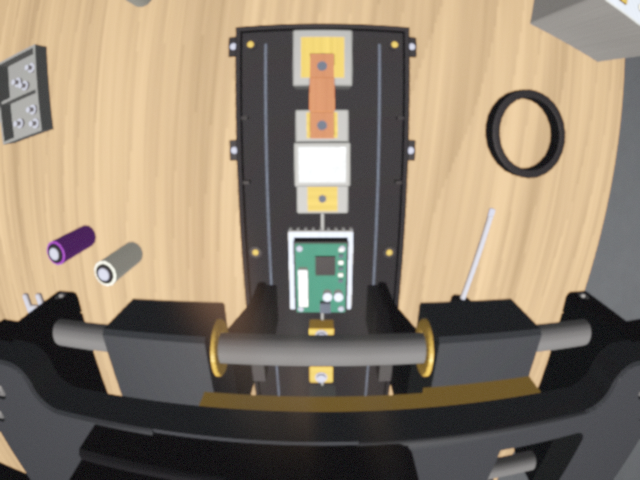

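View pics/d16.png

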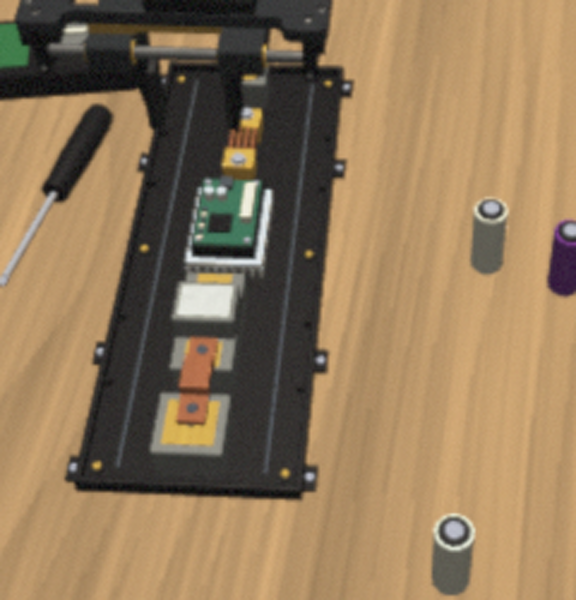

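View pics/s16.png

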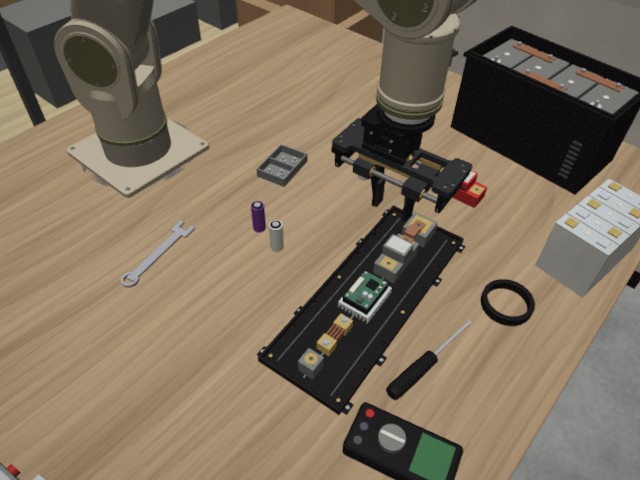

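```bash
python3 - <<'E'
from h import *
i=cams.camera_info("wrist")
print('link holes',rel((321.7,66),.041,i),rel((322,125.5),.041,i),'wide',[rel(p,.036,i) for p in [(294,31),(351,31)]],'contactor far hole',rel((322.3,198),.036,i))
print('contactor near edge',[rel(p,.036,i) for p in [(296,110.5),(348.5,110.5)]],'board',[rel(p,.037,i) for p in [(295,240),(349,240),(348.5,313),(296,313)]])
print('shunt',[rel(p,.0285,i) for p in [(321,334),(321,379)]])
print(cams.camera_info("side") and [rel(p,.041,None,'side') for p in [(160+202/2.4,150+349/2.4),(160+192/2.4,150+408/2.4)]])
print('cells',bp('scene',(275.3,223.8),.065),bp('side',(160+491/2.4,150+208/2.4),.065),bp('side',(160+454/2.4,150+529/2.4),.065))
E
```

```text
link holes (9.4, -0.4) (59.4, -0.1) wide [(-22.8, -23.5), (-22.9, 23.9)] contactor far hole (121.4, 0.2)
contactor near edge [(46.5, -21.7), (46.5, 21.9)] board [(158.9, -23.9), (158.8, 23.9), (231.8, 25.4), (231.8, -24.7)]
shunt [(260.5, -0.9), (319.0, -0.9)]
[(58.7, -1.5), (8.2, -1.4)]
cells [ 0.44101441 -0.00665724  0.065     ] [ 0.43973071 -0.00586051  0.065     ] [0.43969811 0.26797672 0.065     ]
```

All placed as measured, and the cells haven't moved. Handing in.

```bash
python3 - <<'E'
from bench import job
print(job.close_job())
E
```

```text
the job is handed in; nothing more can be done
None
```

I laid out the row, set the board and the link in place, let go of everything and handed the job in at about 38 s of the 112 s allowed. No verdict was reported.

| Part | Position along the row from the wide block's centre (mm) | Sideways from the tray's centre line (mm) |
|---|---|---|
| Contactor | 45 to 135 | within 0.5 |
| Cooling plate | 155 to 235 | about 1 to 1.5, towards the robot |
| Shunt | 255 to 325 | about 1, towards the robot |
| Narrow block (fixed) | centre at 360 | 0 |

- **Gaps:** all about 20 mm, to within roughly 1 mm.
- **Board:** on the plate, centred to about 1 mm and square with it.
- **Link:** bridges the wide block and the contactor's ledge, hump up. Its holes are at 9 and 59 mm, less than 1 mm off the centre line by the wrist camera.
- **Cells and look-alikes:** the two white cells measure where they stood at the start. I did not touch the red or purple look-alikes.

**Where checks disagreed:** the side camera put the link about 1.5 mm off the centre line, within the 2 mm calibration. In the last high wrist view, steep angles spread the shunt's two screw readings, but their midpoint still came out at 290 mm. I could have set the plate again to remove its sideways offset, but judged it small enough to leave.

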